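# Put the matchboxes away behind the sprung flap

### The arm

A 6-joint arm with a two-finger parallel gripper is mounted at the origin on a cart in front of the work surface, level with it; the furniture and walls round the work are solid. World frame = base frame: x ahead of the robot, y to its left, z up, the work surface at z = 0. Lengths are in m, angles in degrees, forces in N, time in s.
With the tool pointing down it reaches from about 0.4 to 0.825 m from the base axis. Payload 7 kg.
Tool frame: the origin (TCP) lies on the centre line of the jaws, within the pads' length; the fingertips stand 19 mm ahead of it and the grasp point (between the pads) is the TCP; z points along the fingers, y is the line along which they close (so a half turn about z gives the same grasp; the last joint's range is limited). The gripper opens to 88 mm and grips with 3 to 60 N. Pads are 19 mm wide; open, the fingers measure 130 mm over their backs; the gripper's body (78 mm by 193 mm) begins 47 mm behind the grasp point.
Start: joints at [-52.535, 20.546, 0.682, 0, -70.136, -16.507], TCP at [0.241, -0.63, 0.215] pointing down, gripper open.
Joint ranges: [-176.03, 176.03], [-82.01, 121.73], [-58.28, 71.71], [-173.87, 95.51], [-174.79, -0.11], [-173.66, 173.66]. Speed limits (degrees/s): [136.94, 136.94, 172.46, 180, 180, 180].

### API

Orientations are given as [roll, pitch, yaw] about the fixed x, y, z axes, in that order (R = Rz(yaw) Ry(pitch) Rx(roll)).
In Python, from plant import * gives the robot as it stands. The module is installed in compiled form; this text tells all that it offers.
- The arm moves only by the tool play_rows, never from a script. Its argument "deltas" is a list of rows, each a list of 6 numbers: the shift along the world's x, y, z scaled (see below), then the turn, a rotation vector about the world's x, y, z scaled (see below). A call has 1 to 10 rows; each row shifts and turns the commanded pose from where the row before left it; what a row does not reach is not made up. The controller multiplies each number of a shift by 800 mm and each number of a turn by 180 degrees. A row lasts 1/10 s, in which the tool goes at most 50 mm and 8.59 degrees, less where a joint would pass 70% of its speed; a pose out of reach is approached as far as the arm can. A call with a number of a shift or a turn outside -1 to 1 is refused whole. A call with a gripper value outside its range is refused whole. "gripper" is the gripper command: -1 is shut, 1 is fully open, values between are in proportion, set as the call begins (left out, the last holds). The fingers move at their own pace and stop on an object; the grip force is fixed at half the most. Time passes only in rows, so rows that do not move let the fingers close. It gives the time, the measured TCP pose, the force, the opening and the grip force at its end, in the units of the state.
- get_obs(): the state, without advancing time (a new reading comes with each control period).
- snapshot(name): name is "scene" or "top" or "wrist"; returns (picture, depth): 384x512x3 uint8, blue, green, red; 384x512 float32, m along the optical axis (not along the pixel's ray), 0 where there is no reading.
- camera_model(name): a dict with "fx", "fy", "cx", "cy" (pixels), "k1" (the pictures are not rectified: a ray, as slopes to the right and down, at radius r is drawn at 1 + k1 r^2 times it, then the intrinsics apply), "world_to_cam" (4x4, takes a point from world to camera coordinates). Camera axes: x right, y down, z forward; pixel columns grow to the right and rows downward; lengths in m; the calibration is good to about 2 mm. A picture is of the moment at which its call begins: read the wrist's pose just before it. camera_model takes no time and is no camera call; for the wrist camera it gives the pose at the moment of the call.
- close_job(): hands the job in; it is judged then, once.
The state is a dict: "clock": time; "joint_pos": joint angles; "qvel": joint speeds; "tau": joint torques, N m; "tool_pos": TCP position; "orientation": TCP orientation; "force": force on the tool from outside, world axes, zero at the start; "moment": the same for the moment, N m; "opening": finger opening in m; "gripper_force": force on a finger pad.
Only numpy, scipy, OpenCV 4.12 (cv2) and the standard library are available. Lean on these libraries where they do the work, as an engineer would, in place of code of your own. Each camera call takes 0.05 s, during which the arm holds its last target. There are 200 camera calls.

### The job

Put both matchboxes away in the steel match safe: each has to go in over the landing and past the sprung flap, which must be held open until the box has dropped inside. At the end both boxes are inside and the flap has sprung fully shut; do not shift or knock over the tin, bowl, salt shaker, tumbler and pot.

Things in the scene. Friction and masses are not known exactly. Their poses are not given: they have to be found in the camera images.
- match_safe: Fixed steel box, 250 mm long (its x), 130 mm wide (y), roof 142 mm above the worktop. Origin on the worktop right below the closed flap, midway across; x points level inward through the mouth, z up. Inside, one chamber (x -116 to 125 mm, 122 mm wide, floor at z = 4 mm), also under the landing, into which a box drops past the flap.
- landing (a point): Centre of the top of the match safe's flat landing, 95 mm above the worktop, at x = -69 mm in the safe's frame. The landing is 102 mm long (safe x -120 to -18 mm), 124 mm wide between side rails 8 mm high. Its inner end bends down at 30 degrees as a lip 22 mm long (safe x -18 to +4 mm), ending 82 mm above the worktop.
- flap (a joint): Sprung polished aluminium flap over the mouth (98 mm wide), 94 mm wide, 49 mm high, hinged along its top at x = 3, z = 134 mm in the safe's frame; roof front edge at x = 0, cheeks from x = -16 mm. 0 rad is shut (upright); grows as its lower edge swings inward only, to 1.4. Spring: 0.8 N at the lower edge, 1.4 N at 1 rad. A box not pushed wholly in hangs pinched between flap and lip.
- matchbox_a_mid (a point): Centre (half-way up) of the matchbox that lies flat on the worktop, between the bowl and the salt shaker. 36 mm (its x) by 52 mm (its y) by 15 mm (z), about 30 g; it does not come open.
- matchbox_b_mid (a point): Centre (half-way up) of the matchbox that lies flat on the tin's lid. Same size: 36 mm (its x) by 52 mm (its y) by 15 mm (z).
- tin: Loose round steel tin with a yellow lid, 136 mm across, 64 mm high, about 0.4 kg; origin at the centre of its underside. The lid does not come off.
- bowl: Loose small steel bowl, 72 mm across, 34 mm high, near one short end of matchbox a; origin at the centre of its underside.
- shaker: Loose white salt shaker, 43 mm across, 105 mm high, near the other short end of matchbox a; origin at the centre of its underside.
- tumbler: Loose steel tumbler, 71 mm across, 104 mm high, behind and left of the match safe; origin at the centre of its underside.
- pot: Loose round orange jar with a pink lid, 78 mm across, 65 mm high, behind and right of the match safe; origin at the centre of its underside.

How it is judged (in metres and radians):
At the end, for the whole second after the job is handed in: Both matchboxes are inside the chamber of the match safe (centres between x = -116 and 125 mm, within 61 mm of its middle line, below z = 75 mm in its frame, so under the landing's level and past the lip) and the flap is shut (under 0.06 rad) (x of matchbox_a_mid in the frame of match_safe between -0.116 and 0.125 m and y of matchbox_a_mid in the frame of match_safe between -0.061 and 0.061 m and z of each of matchbox_a_mid, matchbox_b_mid in the frame of match_safe below 0.075 m and x of matchbox_b_mid in the frame of match_safe between -0.116 and 0.125 m and y of matchbox_b_mid in the frame of match_safe between -0.061 and 0.061 m and value of joint flap below 0.06 rad); the robot touches nothing.
It fails at once if the tin is shifted by more than 30 mm (distance of tin from where it was at the start of the episode above 0.03 m).
It fails at once if the bowl is shifted by more than 30 mm (distance of bowl from where it was at the start of the episode above 0.03 m).
It fails at once if the salt shaker is shifted by more than 30 mm or knocked over (distance of shaker from where it was at the start of the episode above 0.03 m or angle between shaker's own z axis and vertical above 0.5 rad).
It fails at once if the tumbler is shifted by more than 30 mm or knocked over (distance of tumbler from where it was at the start of the episode above 0.03 m or angle between tumbler's own z axis and vertical above 0.5 rad).
It fails at once if the pot is shifted by more than 30 mm (distance of pot from where it was at the start of the episode above 0.03 m).
It also fails if it takes over 72 s, if anything falls off the work surface, if the arm or the gripper's body presses on something with over 40 N, if the wrist force passes 120 N, or if a joint passes its speed limit or range.

## Working session

There is one attempt and no reset: what is moved stays moved. The work goes in short steps, Python scripts to look and compute and a tool call to move; the robot and the scene stay as the last step left them, time stands still between calls to the robot, and variables do not carry over. Pictures are saved under pics/ and viewed, at most 10 in all, crops included, and the job is handed in when it is done.

Besides the shell and the picture viewer there is one more tool, called after ">>>" by a JSON object that holds its "method" and its "body". play_rows: Moves the arm, as the interface text tells. Its arguments: {"type":"object","properties":{"deltas":{"type":"array","items":{"type":"array","items":{"type":"number","minimum":-1,"maximum":1}}},"gripper":{"type":"number"}},"required":["deltas"]}

```bash
mkdir -p pics; cat > h.py <<'E'
from plant import *
import numpy as np, cv2
def pw(cam,u,v,d):
    m=cam; x=(u-m["cx"])/m["fx"]; y=(v-m["cy"])/m["fy"]
    a,b=x,y
    for _ in range(20):
        s=1+m["k1"]*(a*a+b*b); a,b=x/s,y/s
    p=np.stack([a*d,b*d,d,np.ones_like(d)],-1)
    return (p@np.linalg.inv(np.array(m["world_to_cam"])).T)[...,:3]
def cloud(name):
    m=camera_model(name); im,d=snapshot(name)
    v,u=np.mgrid[0:384,0:512].astype(float)
    return im,d,pw(m,u,v,d.astype(float))
E
python3 - <<'E'
from h import *
print(get_obs())
for n in("scene","top"):
    im,d,P=cloud(n); np.savez(n+".npz",im=im,d=d,P=P)
    cv2.imwrite(f"pics/{n}.png",cv2.resize(im,(800,600),interpolation=cv2.INTER_CUBIC))
E
```

```text
{'clock': 0.0, 'joint_pos': array([-5.25341567e+01,  2.05907198e+01,  6.34352413e-01, -1.92985848e-02,
       -7.01355278e+01, -1.65081938e+01]), 'qvel': array([-0.00793449,  0.12295388, -0.03073879, -0.03216158,  0.01094926,
        0.01324579]), 'tau': array([-3.81296617e-03, -5.82713270e+01,  2.93045175e+01,  6.99667767e+00,
        6.91859706e-03, -1.54348954e-04]), 'tool_pos': array([ 0.24123808, -0.62988379,  0.21363775]), 'orientation': array([ 1.79906737e+02, -8.72050764e-03, -1.59048916e+02]), 'force': array([ 0.48770529, -0.19374356, -1.15113806]), 'moment': array([-0.01492789, -0.01027581,  0.01210482]), 'gripper_force': 0.0, 'opening': 0.08795347612361104}
```

View pics/top.png

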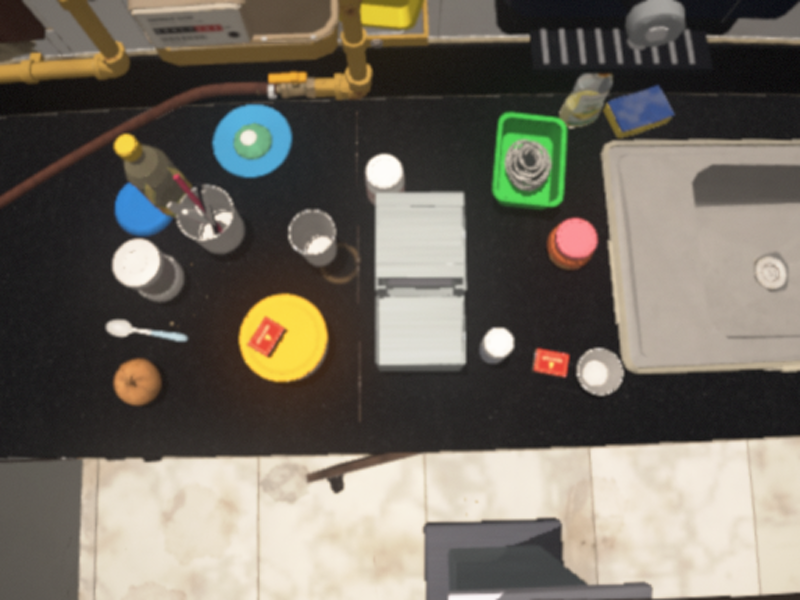

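View pics/scene.png

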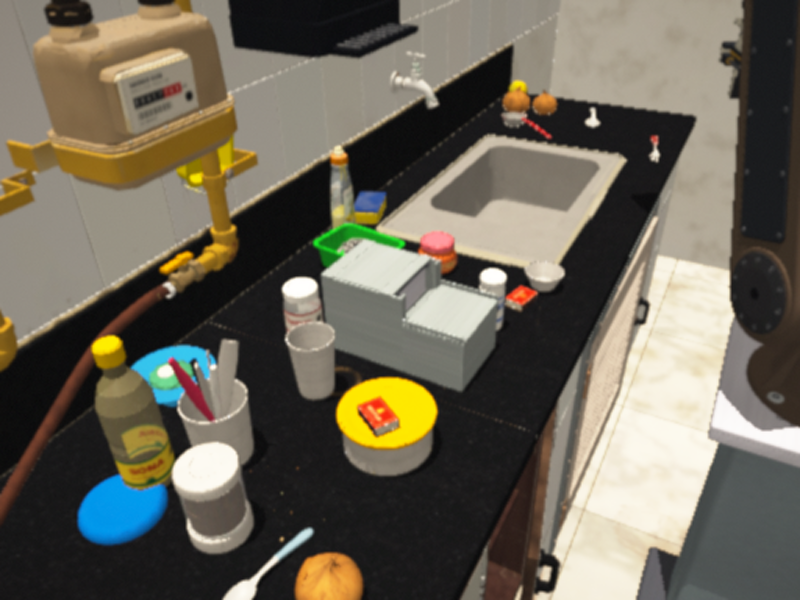

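The top view shows box b on the tin at (267,336) and box a at (551,362), between the shaker (497,345) and the bowl (600,372). The safe spans (375–467, 192–370), with its mouth at row ~285 facing the robot. Next I'll measure these positions.

```bash
python3 - <<'E'
from h import *
z=np.load("top.npz"); im,P=z["im"],z["P"]; hsv=cv2.cvtColor(im,cv2.COLOR_BGR2HSV)
np.set_printoptions(precision=4,suppress=True)
X,Y,Z=P[...,0],P[...,1],P[...,2]
red=((hsv[...,0]<8)|(hsv[...,0]>172))&(hsv[...,1]>150)
def rep(n,m):
    q=P[m]; r=cv2.minAreaRect((q[:,:2]*1000).astype(np.float32)); print(n,len(q),"mean",q.mean(0),"z",np.percentile(q[:,2],[5,50,95]),"rect mm",r)
v,u=np.mgrid[0:384,0:512]; u=u*1.5625;v=v*1.5625
def win(a,b,c,d): return (u>a)&(u<b)&(v>c)&(v<d)
rep("a",red&win(525,575,340,385)&(Z>.010))
rep("b",red&win(240,295,310,360)&(Z>.07))
rep("tin",(hsv[...,0]>18)&(hsv[...,0]<35)&(hsv[...,1]>120)&win(230,335,285,390)&(Z>.055))
rep("roof",win(370,472,185,300)&(Z>.136)&(Z<.15))
rep("landing",win(370,472,270,380)&(Z>.088)&(Z<.1))
rep("rails",win(370,472,270,380)&(Z>.1)&(Z<.108))
rep("shaker",win(475,520,320,372)&(Z>.095))
rep("bowl",win(572,630,340,400)&(Z>.012))
rep("bowltop",win(572,630,340,400)&(Z>.028))
rep("pot",win(540,605,210,275)&(Z>.055))
rep("tumbler",win(280,345,200,270)&(Z>.09))
rep("bottlewhite",win(360,408,145,205)&(Z>.05))
print(P[384//2+20,100:420:60])
# profile on safe midline
c=int(421/1.5625)
for r in range(118,240,6): print(r,P[r,c])
E
```

```text
a 253 mean [ 0.4992 -0.0142  0.0282] z [0.0126 0.0158 0.0192] rect mm ((462.22869873046875, 91.1547622680664), (53.89405059814453, 287.1633605957031), 20.188987731933594)
b 214 mean [0.5438 0.4227 0.0836] z [0.0758 0.079  0.0823] rect mm ((479.52642822265625, 321.8023681640625), (276.5677490234375, 45.60476303100586), 57.33098220825195)
tin 2125 mean [0.5449 0.3969 0.0681] z [0.0587 0.0619 0.0653] rect mm ((512.0430297851562, 326.58795166015625), (303.3649597167969, 136.03228759765625), 65.57064056396484)
roof 3079 mean [0.6771 0.1883 0.1413] z [0.1384 0.1413 0.144 ] rect mm ((670.2804565429688, 188.1776123046875), (129.07882690429688, 145.2444610595703), 88.63388061523438)
landing 2567 mean [0.5522 0.191  0.0946] z [0.091  0.0947 0.0979] rect mm ((557.9928588867188, 192.01686096191406), (128.86415100097656, 122.34452819824219), 88.5711441040039)
rails 184 mean [0.5656 0.1982 0.1029] z [0.1001 0.1027 0.106 ] rect mm ((560.86279296875, 191.1505126953125), (129.80987548828125, 125.9107894897461), 88.77808380126953)
shaker 265 mean [0.5216 0.0809 0.1184] z [0.1008 0.1041 0.107 ] rect mm
[... 1000 characters left out ...]
556   0.4533  0.0614]
 [ 0.5625  0.314  -0.0009]
 [ 0.5423  0.1665  0.0983]
 [ 0.554   0.0082 -0.0013]
 [ 0.548  -0.1442  0.0079]]
118 [ 0.8141  0.1811 -0.0033]
124 [0.7416 0.1864 0.1404]
130 [0.7276 0.1868 0.1388]
136 [0.7116 0.1874 0.1429]
142 [0.6985 0.1878 0.1389]
148 [0.6823 0.1884 0.1446]
154 [0.6696 0.1887 0.1398]
160 [0.6551 0.1892 0.1408]
166 [0.641  0.1896 0.1409]
172 [0.6272 0.1901 0.1405]
178 [0.6184 0.1899 0.1196]
184 [0.6118 0.1895 0.0872]
190 [0.5951 0.1902 0.0975]
196 [0.5813 0.1906 0.095 ]
202 [0.5674 0.191  0.0935]
208 [0.5534 0.1914 0.0922]
214 [0.5386 0.192  0.0968]
220 [0.5248 0.1924 0.0961]
226 [0.511  0.1928 0.0949]
232 [0.4972 0.1933 0.0946]
238 [0.4927 0.1915 0.0012]
```

```bash
python3 - <<'E'
from h import *
z=np.load("top.npz"); im,P=z["im"],z["P"]; hsv=cv2.cvtColor(im,cv2.COLOR_BGR2HSV)
np.set_printoptions(precision=4,suppress=True)
X,Y,Z=P[...,0],P[...,1],P[...,2]
red=((hsv[...,0]<8)|(hsv[...,0]>172))&(hsv[...,1]>150)
v,u=np.mgrid[0:384,0:512]; u=u*1.5625;v=v*1.5625
def win(a,b,c,d): return (u>a)&(u<b)&(v>c)&(v<d)
def rep(n,m):
    q=P[m,:2]*1000; c,s,a=cv2.minAreaRect(q.astype(np.float32))
    w,V=np.linalg.eigh(np.cov(q.T)); cc,r=cv2.minEnclosingCircle(q.astype(np.float32))
    print(n,len(q),"rectc",np.round(c,1),np.round(s,1),"mean",q.mean(0).round(1),"long axis deg",np.degrees(np.arctan2(V[1,1],V[0,1])).round(1),"circ",np.round(cc,1),round(r,1))
rep("a",red&win(525,575,340,385)&(Z>.011)&(Z<.022))
rep("b",red&win(240,295,310,360)&(Z>.07)&(Z<.088))
rep("tin",(hsv[...,0]>18)&(hsv[...,0]<35)&win(230,335,285,390)&(Z>.056)&(Z<.07))
rep("roof",win(370,472,185,300)&(Z>.136)&(Z<.15))
rep("land",win(370,472,270,380)&(Z>.088)&(Z<.1))
rep("shaker",win(475,520,320,372)&(Z>.095)&(Z<.11))
rep("bowl",win(572,630,340,400)&(Z>.026)&(Z<.04))
rep("tumbler",win(280,345,200,270)&(Z>.095)&(Z<.11))
# roof front edge and side lines
for c in range(245,296,7):
    col=P[:,c]; rf=col[(col[:,2]>.136)&(col[:,2]<.15)&(col[:,0]<.76)&(col[:,0]>.6)]; ld=col[(col[:,2]>.088)&(col[:,2]<.1)&(col[:,0]<.66)]
    print(c, rf[:,0].min(),rf[:,0].max(),rf[:,1].mean(),ld[:,0].min())
for n,a,b,c,d in(("a",505,640,320,405),("b",225,335,285,390)):
    t=im[int(c/1.5625):int(d/1.5625),int(a/1.5625):int(b/1.5625)]; cv2.imwrite(f"c_{n}.png",cv2.resize(t,(390,390)))
cv2.imwrite("pics/ab.png",np.hstack([cv2.imread("c_a.png"),cv2.imread("c_b.png")]))
E
```

```text
a 250 rectc [501.1 -17.3] [51.8 36.5] mean [500.6 -17. ] long axis deg 77.0 circ [502.  -17.5] 29.7
b 213 rectc [545.1 424. ] [33.7 45.6] mean [544.6 423.7] long axis deg 149.4 circ [545.2 425. ] 26.6
tin 2105 rectc [546.6 403.1] [135.5 134.9] mean [545.8 397.9] long axis deg 174.1 circ [546.7 402.9] 68.8
roof 3079 rectc [670.3 188.2] [129.1 145.2] mean [677.1 188.3] long axis deg 65.8 circ [670.4 188.6] 95.9
land 2567 rectc [558. 192.] [128.9 122.3] mean [552.2 191. ] long axis deg 83.2 circ [550.9 190.7] 83.0
shaker 261 rectc [524.   78.8] [39.1 39.6] mean [523.7  78.8] long axis deg 176.4 circ [523.9  78.2] 20.9
bowl 187 rectc [482.2 -89.6] [71.8 70.6] mean [483.7 -95.2] long axis deg -156.8 circ [482.3 -89.5] 36.8
tumbler 134 rectc [700.2 352.9] [69.3 69.1] mean [706.  355.8] long axis deg 45.7 circ [699.9 352.8] 35.6
245 0.6018514953919128 0.7411965987623219 0.2430267327130505 0.498581305879362
252 0.6190050131851235 0.7428513938973473 0.22705924203610964 0.49829216561787865
259 0.617083619985074 0.7434301499833493 0.21118232489232922 0.4981830336021009
266 0.616897138407503 0.7408461143342961 0.19528467716578637 0.4976261093370952
273 0.6171216423549988 0.7403237762576929 0.1793559931817519 0.49681930326769774
280 0.6168663561884349 0.739582950240228 0.16345881999209236 0.49631236306584015
287 0.6153169119254128 0.7410733288426199 0.14757328577419915 0.49634871805181885
294 0.6005075725288875 0.7398167545900831 0.1317162213956378 0.49558273697262667
```

View pics/ab.png

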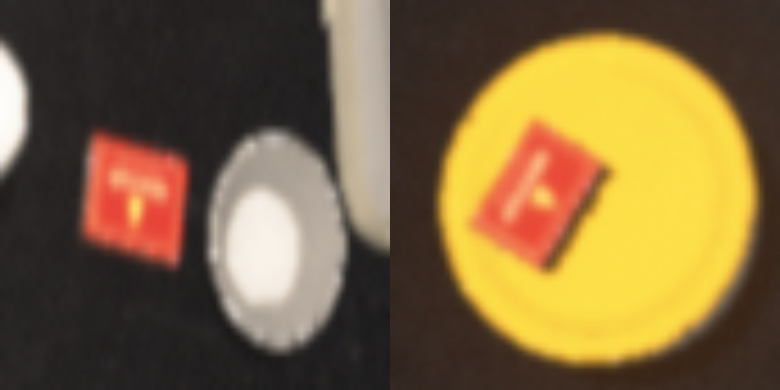

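Crop: box a's long axis runs nearly left–right, between the shaker and bowl. On the lid, box b's long axis runs from lower left to upper right (heading about -30°).

Plan: grip each box across its 36 mm, toward the rear, with the tool tilted 35° forward. Then turn to the safe's heading, insert under the roof and release.

```bash
cat > p.py <<'E'
from plant import *
import numpy as np, sys
from scipy.spatial.transform import Rotation as R
# args: x y z(mm) heading tilt flip
x,y,z,h,t=map(float,sys.argv[1:6]); f=-1 if sys.argv[6]=="1" else 1
np.set_printoptions(precision=4,suppress=True)
o=get_obs(); h,t=np.radians([h,t])
zz=np.array([np.sin(t)*np.cos(h),np.sin(t)*np.sin(h),-np.cos(t)])
yy=f*np.array([np.sin(h),-np.cos(h),0]); xx=np.cross(yy,zz)
T=R.from_matrix(np.c_[xx,yy,zz]); C=R.from_euler("xyz",o["orientation"],degrees=True)
w=(T*C.inv()).as_rotvec(degrees=True); d=np.array([x,y,z])-np.array(o["tool_pos"])*1000
n=int(np.ceil(max(np.linalg.norm(d)/45,np.linalg.norm(w)/8,1)))
print("t",o["clock"],"pos",o["tool_pos"],"q",o["joint_pos"],"F",o["force"],"open",o["opening"],o["gripper_force"])
print("d",d,"w",w,"n",n,"\nrow/n:",np.r_[d/800,w/180]/n," total:",np.r_[d/800,w/180])
E
python3 p.py 496.7 -35.5 120 77 35 1
```

```text
t 0.1 pos [ 0.2412 -0.6299  0.2138] q [-52.5353  20.5849   0.6404  -0.0172 -70.1359 -16.5067] F [-0.0955  0.0079 -0.2896] open 0.08764259835261796 0.0
d [255.4514 594.4411 -93.7552] w [ 27.4103 -23.9568  54.212 ] n 15 
row/n: [ 0.0213  0.0495 -0.0078  0.0102 -0.0089  0.0201]  total: [ 0.3193  0.7431 -0.1172  0.1523 -0.1331  0.3012]
```

>>> {"method": "play_rows", "body": {"deltas": [[0.02,0.0464,-0.003,0.0095,-0.0083,0.0188],[0.02,0.0464,-0.003,0.0095,-0.0083,0.0188],[0.02,0.0464,-0.003,0.0095,-0.0083,0.0188],[0.02,0.0464,-0.003,0.0095,-0.0083,0.0188],[0.02,0.0464,-0.003,0.0095,-0.0083,0.0188],[0.02,0.0464,-0.003,0.0095,-0.0083,0.0188],[0.02,0.0464,-0.003,0.0095,-0.0083,0.0188],[0.02,0.0464,-0.003,0.0095,-0.0083,0.0188]], "gripper": 0.4}}

```text
clock: 0.9
tool_pos: [0.3697, -0.3316, 0.1952]
orientation: [175.4, 17.5, -132.3]
force: [1.1, -0.4, 0.9]
opening: 0.0615
gripper_force: 0.0
```

>>> {"method": "play_rows", "body": {"deltas": [[0.02,0.0464,-0.003,0.0095,-0.0083,0.0188],[0.02,0.0464,-0.003,0.0095,-0.0083,0.0188],[0.02,0.0464,-0.003,0.0095,-0.0083,0.0188],[0.02,0.0464,-0.003,0.0095,-0.0083,0.0188],[0.02,0.0464,-0.003,0.0095,-0.0083,0.0188],[0.02,0.0464,-0.003,0.0095,-0.0083,0.0188],[0.02,0.0464,-0.003,0.0095,-0.0083,0.0188],[0.02,0.0464,-0.003,0.0095,-0.0083,0.0188],[0,0,0,0,0,0]]}}

```text
clock: 1.8
tool_pos: [0.498, -0.0331, 0.1752]
orientation: [180.0, 35.1, -102.9]
force: [-1.3, -0.2, 0.7]
opening: 0.0609
gripper_force: 0.0
```

```bash
python3 p.py 496.7 -35.5 80 77 35 1
```

```text
t 1.8 pos [ 0.498  -0.0331  0.1752] q [-12.1426  10.9983 -12.9105 -37.6502 -70.2494  13.7008] F [-1.2584 -0.167   0.6658] open 0.06092028062198224 0.0
d [ -1.2864  -2.3887 -95.2281] w [-0.1023 -0.0169 -0.1115] n 3 
row/n: [-0.0005 -0.001  -0.0397 -0.0002 -0.     -0.0002]  total: [-0.0016 -0.003  -0.119  -0.0006 -0.0001 -0.0006]
```

```bash
cat > r.py <<'E'
from h import *
import sys
zl,zh=map(float,sys.argv[1:3])
im,d,P=cloud("wrist"); hsv=cv2.cvtColor(im,cv2.COLOR_BGR2HSV); Z=P[...,2]
m=((hsv[...,0]<8)|(hsv[...,0]>172))&(hsv[...,1]>140)&(Z>zl)&(Z<zh)&(d>0)
q=P[m]; c,s,a=cv2.minAreaRect((q[:,:2]*1000).astype(np.float32)); w,V=np.linalg.eigh(np.cov(q[:,:2].T))
print(len(q),c,s,"axis",np.degrees(np.arctan2(V[1,1],V[0,1])),"z",np.median(q[:,2]))
cv2.imwrite("pics/"+sys.argv[3],im)
E
python3 r.py .01 .022 w1.png
```

```text
1260 (573.3215942382812, -32.293907165527344) (52.35870361328125, 183.35838317871094) axis 163.25093613744366 z 0.01545445824007119
```

View pics/w1.png

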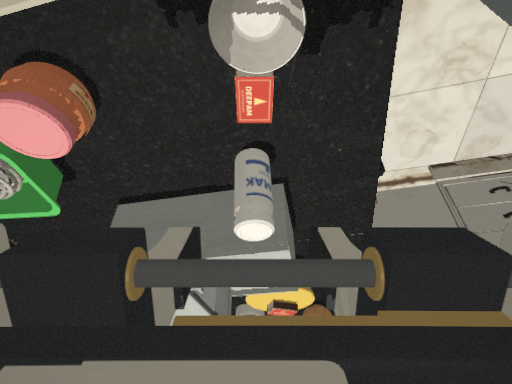

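The wrist view shows box a at (254,98) with its long axis vertical, so it lines up with the tool. The bowl (257,28) is above it and the shaker (253,195) below. I'll re-measure box a from these pixels only.

```bash
sed -i 's/^q=P\[m\]/n_,l,st,_=cv2.connectedComponentsWithStats(m.astype(np.uint8)); k=[int(i) for i in range(1,n_) if abs(st[i,0]+st[i,2]\/2-256)<60]; m=l==max(k,key=lambda i:st[i,4])\nq=P[m]/' r.py; python3 r.py .01 .022 w2.png
```

```text
1227 (501.2326354980469, -18.11668586730957) (51.75566101074219, 35.77458190917969) axis 77.15713150850702 z 0.015458418969202081
```

>>> {"method": "play_rows", "body": {"deltas": [[-0.0012,-0.0044,-0.047,0,0,0],[0,0,-0.047,0,0,0],[0,0,-0.047,0,0,0],[0,0,-0.031,0,0,0],[0,0,-0.01,0,0,0],[0,0,-0.0055,0,0,0],[0,0,0,0,0,0],[0,0,0,0,0,0]]}}

```text
clock: 2.7
tool_pos: [0.4972, -0.0404, 0.0275]
orientation: [-179.8, 34.9, -103.0]
force: [0.8, 0.4, 0.0]
opening: 0.0616
gripper_force: 0.0
```

```bash
python3 p.py 497 -36.6 24.5 77 35 1
```

```text
t 2.7 pos [ 0.4972 -0.0404  0.0275] q [-14.1679  23.0029 -18.61   -42.7944 -57.4249  27.7852] F [0.8301 0.3839 0.0488] open 0.06158416236550046 0.0
d [-0.2452  3.7817 -2.9864] w [0.1089 0.1512 0.1101] n 1 
row/n: [-0.0003  0.0047 -0.0037  0.0006  0.0008  0.0006]  total: [-0.0003  0.0047 -0.0037  0.0006  0.0008  0.0006]
```

>>> {"method": "play_rows", "body": {"deltas": [[0,0.004,-0.0035,0,0,0],[0,0,0,0,0,0],[0,0,0,0,0,0]]}}

```text
clock: 3.0
tool_pos: [0.4966, -0.0366, 0.0238]
orientation: [-179.9, 34.9, -103.0]
force: [0.9, 0.2, 0.4]
opening: 0.0614
gripper_force: 0.0
```

>>> {"method": "play_rows", "body": {"deltas": [[0,0,0,0,0,0],[0,0,0,0,0,0],[0,0,0,0,0,0],[0,0,0,0,0,0],[0,0,0,0,0,0]], "gripper": -1}}

```text
clock: 3.5
tool_pos: [0.4964, -0.0367, 0.0233]
orientation: [-180.0, 34.9, -103.1]
force: [0.3, 0.5, 0.3]
opening: 0.0271
gripper_force: 0.0
```

```bash
python3 r.py .01 .05 w3.png; python3 -c "
import cv2;im=cv2.imread('pics/w3.png');cv2.imwrite('pics/w3c.png',cv2.resize(im[40:300,130:390],(780,600)))"
```

```text
560 (502.77044677734375, -13.295404434204102) (32.46894454956055, 27.65995979309082) axis 65.50565106679171 z 0.015405784478472434
```

View pics/w3c.png

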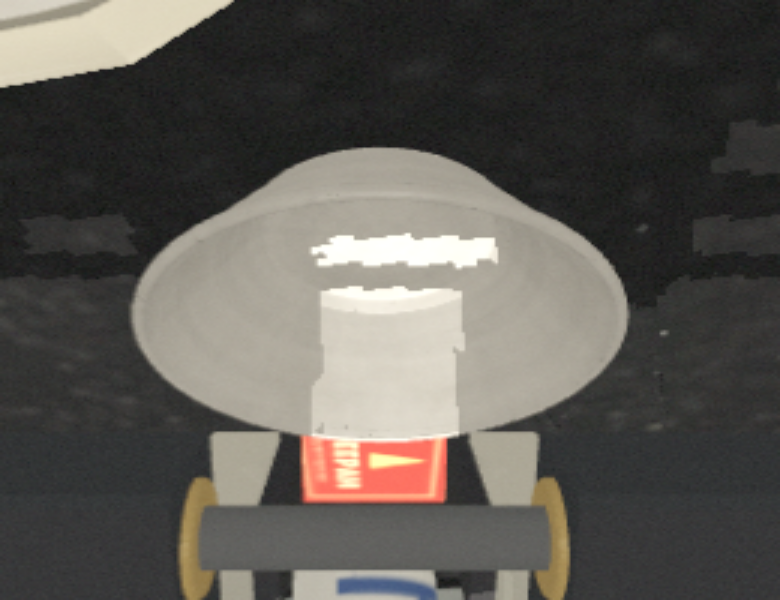

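The crop shows box a (375,468) between the fingers, with a gap on each side. The bowl (380,300) stands in front of the box's end. I'll read the state again before moving.

```bash
python3 p.py 497 -36.6 24.5 77 35 1
```

```text
t 3.55 pos [ 0.4964 -0.0368  0.0233] q [-13.8678  23.2917 -18.8789 -43.0852 -56.9658  27.9358] F [-0.0451  0.2155 -0.3776] open 0.0225425733478615 0.0
d [0.5599 0.1772 1.2044] w [0.0677 0.022  0.1134] n 1 
row/n: [0.0007 0.0002 0.0015 0.0004 0.0001 0.0006]  total: [0.0007 0.0002 0.0015 0.0004 0.0001 0.0006]
```

>>> {"method": "play_rows", "body": {"deltas": [[0,0,0,0,0,0],[0,0,0,0,0,0],[0,0,0,0,0,0]]}}

```text
clock: 3.85
tool_pos: [0.4965, -0.0367, 0.0234]
orientation: [-179.9, 34.9, -103.1]
force: [-0.8, -0.2, 0.0]
opening: 0.0019
gripper_force: 0.0
```

```bash
python3 - <<'E'
from h import *
from scipy.spatial.transform import Rotation as R
o=get_obs(); m=camera_model("wrist"); im,d,P=cloud("wrist"); cv2.imwrite("pics/w4.png",im)
W=np.array(m["world_to_cam"]); C=R.from_euler("xyz",o["orientation"],degrees=True).as_matrix(); t=np.array(o["tool_pos"])
np.set_printoptions(precision=3,suppress=True)
print("cam in tool",C.T@(np.linalg.inv(W)[:3,3]-t),"cam axes in tool\n",C.T@W[:3,:3].T)
def px(p):
    c=W@np.r_[p,1]; a,b=c[:2]/c[2]; s=1+m["k1"]*(a*a+b*b); return m["fx"]*a*s+m["cx"],m["fy"]*b*s+m["cy"],c[2]
for q in([0,0,0],[0,0,.019],[.0095,0,.019],[-.0095,0,.019]): print(q,px(t+C@q))
print("box",px([.5012,-.0181,.015]))
# fingertip points from depth in tool frame
Q=(P-t)@C
s=(abs(Q[...,1])<.03)&(abs(Q[...,0])<.03)&(Q[...,2]>-.03)&(d>0)&(P[...,2]>.02)
print(Q[s][::40])
E
```

```text
cam in tool [ 0.075  0.    -0.17 ] cam axes in tool
 [[-0.001 -0.961 -0.278]
 [ 1.    -0.001  0.   ]
 [-0.001 -0.278  0.961]]
[0, 0, 0] (np.float64(254.00830117935348), np.float64(234.06324362138372), np.float64(0.18399269704019444))
[0, 0, 0.019] (np.float64(254.01961451901101), np.float64(222.421607357656), np.float64(0.20224596781615856))
[0.0095, 0, 0.019] (np.float64(254.0012619065245), np.float64(208.9560785756984), np.float64(0.19960882685355794))
[-0.0095, 0, 0.019] (np.float64(254.03748162381), np.float64(235.54511787972578), np.float64(0.2048831087787592))
box (np.float64(253.50541858267582), np.float64(238.25605925810683), np.float64(0.2042005092831711))
[[ 0.03  -0.019 -0.017]
 [ 0.028 -0.016 -0.016]
 [ 0.028 -0.012 -0.016]
 [ 0.028 -0.018 -0.017]
 [ 0.03  -0.026 -0.025]
 [ 0.027  0.018 -0.017]
 [ 0.027 -0.021 -0.019]
 [ 0.027  0.021 -0.019]
 [ 0.027 -0.021 -0.021]
 [ 0.025  0.013 -0.013]
 [ 0.029 -0.027 -0.028]
 [ 0.024 -0.008 -0.013]
 [ 0.026  0.019 -0.018]
 [ 0.027 -0.023 -0.023]
 [ 0.023 -0.002 -0.013]
 [ 0.025  0.019 -0.019]
 [ 0.026 -0.022 -0.022]
 [ 0.023 -0.001 -0
[... 866 characters left out ...]
18]
 [ 0.02  -0.023 -0.026]
 [ 0.017 -0.003 -0.016]
 [ 0.018  0.018 -0.021]
 [ 0.018 -0.015 -0.022]
 [ 0.016  0.006 -0.017]
 [ 0.02   0.027 -0.026]
 [ 0.016 -0.004 -0.018]
 [ 0.017  0.017 -0.021]
 [ 0.016 -0.012 -0.019]
 [ 0.016  0.01  -0.018]
 [ 0.017 -0.017 -0.022]
 [ 0.015  0.004 -0.019]
 [ 0.017 -0.02  -0.024]
 [ 0.014  0.001 -0.017]
 [ 0.017  0.021 -0.024]
 [ 0.014  0.    -0.018]
 [ 0.016  0.021 -0.022]
 [ 0.013  0.003 -0.018]
 [ 0.014 -0.013 -0.021]
 [ 0.013  0.009 -0.02 ]
 [ 0.013  0.004 -0.02 ]
 [ 0.012 -0.006 -0.019]
 [ 0.011 -0.001 -0.02 ]
 [ 0.011  0.007 -0.022]
 [ 0.01  -0.001 -0.021]
 [ 0.011 -0.007 -0.026]
 [ 0.01   0.002 -0.025]
 [ 0.01  -0.002 -0.028]
 [ 0.008 -0.005 -0.03 ]]
```

View pics/w4.png

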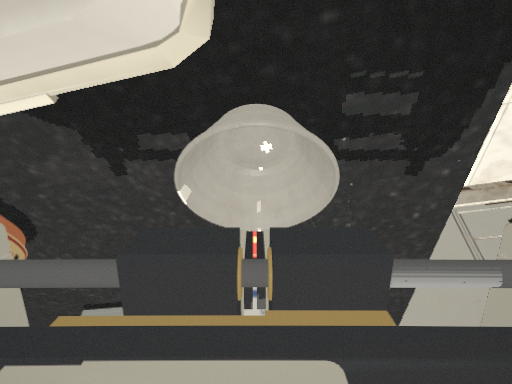

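Box a is visible only through the gap between the closed fingers (254,245), so the grip missed. I'll open, lift and re-measure.

>>> {"method": "play_rows", "body": {"deltas": [[0,0,0,0,0,0],[0,0,0,0,0,0],[0,0,0,0,0,0],[0,0,0,0,0,0],[0,0,0.02,0,0,0],[0,0,0.045,0,0,0],[0,0,0.045,0,0,0],[0,0,0.045,0,0,0],[0,0,0.033,0,0,0],[0,0,0,0,0,0]], "gripper": 0.4}}

```text
clock: 4.9
tool_pos: [0.4983, -0.0375, 0.1792]
orientation: [-179.3, 34.9, -102.7]
force: [0.8, -0.3, 0.5]
opening: 0.061
gripper_force: 0.0
```

```bash
python3 r.py .01 .022 w5.png;  python3 p.py 497 -36.6 24.5 77 35 1
python3 - <<'E'
from h import *
from scipy.spatial.transform import Rotation as R
o=get_obs(); im,d,P=cloud("wrist"); C=R.from_euler("xyz",o["orientation"],degrees=True).as_matrix(); t=np.array(o["tool_pos"])
Q=(P-t)@C*1000
s=(abs(Q[...,1])<70)&(abs(Q[...,0])<30)&(Q[...,2]>-25)&(d>0)&(P[...,2]>.12)
for lo in range(-25,25,5):
    k=Q[s&(Q[...,2]>=lo)&(Q[...,2]<lo+5)]
    if len(k): print(lo,len(k),k.min(0).round(),k.max(0).round())
v,u=np.where(s); print(u.min(),u.max(),v.min(),v.max())
E
```

```text
1171 (501.3830871582031, -17.724136352539062) (51.48973083496094, 35.578643798828125) axis 77.39844171536052 z 0.015478935000076188
t 4.95 pos [ 0.4974 -0.037   0.177 ] q [-12.4441  10.6766 -13.0121 -37.4893 -70.1138  13.8326] F [-0.0538  0.3111 -0.7281] open 0.06135245997963082 0.0
d [  -0.3733    0.4052 -152.5167] w [0.1616 0.3383 0.0924] n 4 
row/n: [-0.0001  0.0001 -0.0477  0.0002  0.0005  0.0001]  total: [-0.0005  0.0005 -0.1906  0.0009  0.0019  0.0005]
-25 322 [ -5. -46. -25.] [ 12.  47. -20.]
-20 287 [ -8. -46. -20.] [ 12.  47. -15.]
-15 112 [-10. -34. -15.] [ 11.  35. -11.]
165 344 226 258
```

```bash
python3 - <<'E'
from h import *
from scipy.spatial.transform import Rotation as R
o=get_obs(); m=camera_model("wrist"); im,d,P=cloud("wrist"); C=R.from_euler("xyz",o["orientation"],degrees=True).as_matrix(); t=np.array(o["tool_pos"])
Q=((P-t)@C*1000).round().astype(int)
for c in(172,180,188,194):
  for r in range(204,264,4): print(c,r,im[r,c],round(float(d[r,c]),3),Q[r,c] if d[r,c]>0 else "")
E
```

```text
172 204 [105 111 109] 0.439 [ -62 -119  247]
172 208 [104 111 111] 0.435 [ -66 -118  242]
172 212 [106 115 113] 0.43 [ -70 -116  236]
172 216 [103 112 110] 0.426 [ -74 -115  231]
172 220 [101 109 109] 0.42 [ -78 -114  224]
172 224 [101 109 106] 0.417 [ -82 -113  219]
172 228 [114 128 132] 0.163 [ 12 -44 -18]
172 232 [114 128 134] 0.159 [ 11 -43 -23]
172 236 [114 128 132] 0.154 [ 11 -42 -28]
172 240 [114 129 134] 0.148 [ 12 -40 -34]
172 244 [114 129 134] 0.145 [ 11 -39 -37]
172 248 [115 129 134] 0.14 [ 12 -38 -42]
172 252 [113 128 132] 0.137 [ 11 -37 -46]
172 256 [115 130 135] 0.134 [ 11 -36 -49]
172 260 [63 65 67] 0.089 [ 32 -24 -90]
180 204 [104 112 111] 0.436 [ -61 -106  244]
180 208 [105 111 112] 0.43 [ -65 -105  237]
180 212 [103 111 109] 0.426 [ -69 -104  232]
180 216 [102 110 108] 0.421 [ -73 -103  226]
180 220 [100 108 106] 0.418 [ -77 -102  221]
180 224 [103 112 111] 0.413 [ -80 -101  215]
180 228 [115 128 133] 0.164 [ 12 -40 -18]
180 232 [114 129 134] 0.159 [ 11 -39 -23]
180 236 [117 130 135] 0.155 [ 11 -38 -27]
180 240 [115 129 134] 0.15 [ 11 -36 -32]
180 244 [117 132 137] 
[... 689 characters left out ...]
] 0.14 [ 10 -30 -43]
188 256 [30 31 33] 0.139 [  9 -30 -44]
188 260 [64 63 67] 0.089 [ 32 -19 -90]
194 204 [104 110 110] 0.428 [-59 -85 237]
194 208 [106 114 112] 0.425 [-63 -84 233]
194 212 [104 112 108] 0.42 [-67 -83 227]
194 216 [106 114 114] 0.415 [-71 -82 220]
194 220 [102 107 109] 0.414 [-75 -82 218]
194 224 [ 99 108 105] 0.407 [-78 -81 210]
194 228 [27 28 33] 0.167 [ 10 -33 -15]
194 232 [34 36 33] 0.161 [ 10 -32 -20]
194 236 [32 35 31] 0.157 [ 10 -31 -25]
194 240 [30 30 31] 0.155 [  9 -31 -28]
194 244 [30 31 28] 0.155 [  7 -31 -29]
194 248 [29 30 29] 0.154 [  6 -30 -30]
194 252 [33 35 32] 0.155 [  3 -31 -30]
194 256 [23 29 25] 0.154 [  2 -30 -31]
194 260 [66 69 66] 0.088 [ 32 -17 -91]
```

The wrist depth puts the fingertips about 15 mm behind the reported TCP, where the spec has them 19 mm ahead. That is a shift of roughly 34 mm along the tool axis, and it explains the clean miss. I'll pin the tip down row by row.

```bash
python3 - <<'E'
from h import *
from scipy.spatial.transform import Rotation as R
o=get_obs(); im,d,P=cloud("wrist"); C=R.from_euler("xyz",o["orientation"],degrees=True).as_matrix(); t=np.array(o["tool_pos"])
Q=((P-t)@C*1000)
for c in(168,176,184,325,333,340):
  r=[r for r in range(215,235) if .1<d[r,c]<.2][:3]; print(c,r,Q[r,c].round(1).tolist())
for side in (-1,1):
  s=(d>.1)&(d<.19)&(abs(Q[...,2]+18)<3)&(Q[...,1]*side>0); print(side,np.percentile(Q[s][:,1],[1,99]),np.median(Q[s][:,0]))
E
```

```text
168 [229, 230, 231] [[11.5, -46.0, -19.2], [11.6, -45.6, -20.7], [11.7, -45.1, -22.3]]
176 [227, 228, 229] [[11.3, -42.6, -15.8], [11.3, -42.2, -17.3], [12.1, -41.4, -20.5]]
184 [227, 228, 229] [[11.5, -38.1, -16.4], [11.1, -38.0, -16.8], [11.4, -37.5, -18.9]]
325 [227, 228, 229] [[11.5, 38.6, -16.5], [11.4, 38.4, -17.7], [11.5, 38.0, -19.3]]
333 [227, 228, 229] [[11.6, 42.9, -16.8], [11.7, 42.4, -18.6], [11.9, 42.0, -20.3]]
340 [228, 229, 230] [[11.7, 46.3, -18.4], [11.2, 46.2, -18.7], [11.7, 45.5, -21.2]]
-1 [-45.9176945  -30.27662621] 10.403348716850786
1 [30.82260029 46.34930282] 10.404376330381876
```

```bash
sed -i 's/^w=(T\*C/S=34.; G=np.array(o["tool_pos"])*1000-S*C.as_matrix()[:,2]\nw=(T*C/; s/d=np.array(\[x,y,z\])-.*/d=np.array([x,y,z])+S*zz-np.array(o["tool_pos"])*1000; print("G",G)/' p.py; python3 p.py 497 -36.6 29 77.2 35 1
```

```text
G [491.4645 -55.4618 201.4143]
t 5.1 pos [ 0.4959 -0.0365  0.1735] q [-12.4568  10.9484 -13.1845 -37.5402 -70.0607  13.8862] F [ 0.2269 -0.4257 -0.5496] open 0.06110220999132262 0.0
d [   5.4407   18.9097 -172.3965] w [ 0.0496 -0.0173  0.3112] n 4 
row/n: [ 0.0017  0.0059 -0.0539  0.0001 -0.      0.0004]  total: [ 0.0068  0.0236 -0.2155  0.0003 -0.0001  0.0017]
```

>>> {"method": "play_rows", "body": {"deltas": [[0.0034,0.0118,-0.045,0,0,0.0017],[0.0034,0.0118,-0.045,0,0,0],[0,0,-0.045,0,0,0],[0,0,-0.045,0,0,0],[0,0,-0.025,0,0,0],[0,0,-0.01,0,0,0],[0,0,0,0,0,0],[0,0,0,0,0,0]]}}

```text
clock: 5.9
tool_pos: [0.5022, -0.018, 0.0022]
orientation: [-179.9, 34.9, -102.8]
force: [-0.3, 0.0, 0.1]
opening: 0.0614
gripper_force: 0.0
```

```bash
python3 p.py 497 -36.6 25 77.2 35 1
```

```text
G [497.8976 -37.0116  30.1005]
t 5.9 pos [ 0.5022 -0.018   0.0022] q [-12.0271  25.1626 -19.3712 -44.7103 -54.4744  28.9663] F [-0.3246  0.0443  0.0807] open 0.06138796516122648 0.0
d [-0.9184  0.4494 -5.078 ] w [ 0.0777  0.0431 -0.0005] n 1 
row/n: [-0.0011  0.0006 -0.0063  0.0004  0.0002 -0.    ]  total: [-0.0011  0.0006 -0.0063  0.0004  0.0002 -0.    ]
```

Reported z is now 2 mm with no contact, so the offset is real. Last 5 mm down, then grip.

>>> {"method": "play_rows", "body": {"deltas": [[-0.0005,0,-0.003,0,0,0],[0,0,-0.0028,0,0,0],[0,0,0,0,0,0]]}}

```text
clock: 6.2
tool_pos: [0.5017, -0.0178, -0.0024]
orientation: [-179.9, 34.9, -102.7]
force: [0.7, -0.6, -0.8]
opening: 0.0615
gripper_force: 0.0
```

>>> {"method": "play_rows", "body": {"deltas": [[0,0,0,0,0,0],[0,0,0,0,0,0],[0,0,0,0,0,0],[0,0,0,0,0,0],[0,0,0,0,0,0]], "gripper": -1}}

```text
clock: 6.7
tool_pos: [0.5015, -0.0178, -0.0028]
orientation: [-179.9, 34.9, -102.8]
force: [0.2, 0.1, 0.7]
opening: 0.0368
gripper_force: 30.0
```

>>> {"method": "play_rows", "body": {"deltas": [[0,0,0.015,0,0,0],[0,0,0.045,0,0,0],[0,0,0.06,0,0,0],[0,0,0.06,0,0,0],[0,0,0.03,0,0,0],[0,0,0,0,0,0]]}}

```text
clock: 7.3
tool_pos: [0.5034, -0.0184, 0.1704]
orientation: [-179.3, 34.9, -102.4]
force: [0.9, -1.5, -0.6]
opening: 0.0368
gripper_force: 30.0
```

```bash
python3 p.py 532 192 190 -1.5 35 1
```

```text
G [498.7924 -37.3657 198.2542]
t 7.3 pos [ 0.5034 -0.0184  0.1704] q [-10.272   10.8063 -13.683  -37.9474 -68.3003  13.0382] F [ 0.8957 -1.4532 -0.6117] open 0.036779784179019955 29.99964326620102
d [ 48.1424 209.939   -8.2238] w [  0.5289   0.2835 -78.7277] n 10 
row/n: [ 0.006   0.0262 -0.001   0.0003  0.0002 -0.0437]  total: [ 0.0602  0.2624 -0.0103  0.0029  0.0016 -0.4374]
```

>>> {"method": "play_rows", "body": {"deltas": [[0.006,0.0262,0,0.0003,0.0002,-0.0437],[0.006,0.0262,0,0.0003,0.0002,-0.0437],[0.006,0.0262,0,0.0003,0.0002,-0.0437],[0.006,0.0262,0,0.0003,0.0002,-0.0437],[0.006,0.0262,0,0.0003,0.0002,-0.0437],[0.006,0.0262,0,0.0003,0.0002,-0.0437],[0.006,0.0262,0,0.0003,0.0002,-0.0437],[0.006,0.0262,0,0.0003,0.0002,-0.0437],[0.006,0.0262,0,0.0003,0.0002,-0.0437],[0.006,0.0262,0,0.0003,0.0002,-0.0437]]}}

```text
clock: 8.3
tool_pos: [0.54, 0.0412, 0.1592]
orientation: [-176.4, 30.5, -152.7]
force: [0.9, -2.3, 0.2]
opening: 0.037
gripper_force: 30.0
```

>>> {"method": "play_rows", "body": {"deltas": [[0,0,0,0,0,0],[0,0,0,0,0,0]]}}

```text
clock: 8.5
tool_pos: [0.5399, 0.0402, 0.1589]
orientation: [-176.4, 30.5, -152.5]
force: [-0.0, 0.1, -0.1]
opening: 0.037
gripper_force: 30.0
```

```bash
python3 p.py 532 192 129 -1.5 35 1
```

```text
G [523.6855  34.1602 188.1052]
t 8.5 pos [0.5399 0.0402 0.1589] q [  26.8674   -4.8854  -51.4691   14.4474  -13.3168 -103.5417] F [-0.0068  0.1048 -0.0774] open 0.036954572784748806 29.99932587146759
d [ 11.5554 151.2851 -57.7113] w [  4.0117  -3.7606 -27.0112] n 4 
row/n: [ 0.0036  0.0473 -0.018   0.0056 -0.0052 -0.0375]  total: [ 0.0144  0.1891 -0.0721  0.0223 -0.0209 -0.1501]
```

>>> {"method": "play_rows", "body": {"deltas": [[0.015,0.03,0.01,0,0,0],[0.015,0.03,0.01,0,0,0],[0.015,0.03,0,0,0,0],[0,0.03,0,0,0,0],[0,0.03,0,0,0,0],[0,0.03,0,0,0,0],[0,0,0,0,0,0]]}}

```text
clock: 9.2
tool_pos: [0.5778, 0.1855, 0.1758]
orientation: [-176.3, 30.6, -152.4]
force: [0.5, -0.8, -0.7]
opening: 0.037
gripper_force: 30.0
```

```bash
python3 p.py 555 191.6 190 -1.5 35 1
```

```text
G [561.5026 179.4251 205.017 ]
t 9.2 pos [0.5778 0.1855 0.1758] q [  34.0359   -0.2129  -54.3726   50.3073   -9.0505 -145.5755] F [ 0.5151 -0.7881 -0.7221] open 0.03696956449169238 29.999350011348724
d [ -3.3085   5.6207 -13.649 ] w [  4.0542  -3.6675 -27.0386] n 4 
row/n: [-0.001   0.0018 -0.0043  0.0056 -0.0051 -0.0376]  total: [-0.0041  0.007  -0.0171  0.0225 -0.0204 -0.1502]
```

```bash
python3 p.py 565 191.4 190 -1.5 25 1
```

```text
G [561.5026 179.4251 205.017 ]
t 9.2 pos [0.5778 0.1855 0.1758] q [  34.0359   -0.2129  -54.3726   50.3073   -9.0505 -145.5755] F [ 0.5151 -0.7881 -0.7221] open 0.03696956449169238 29.999350011348724
d [  1.5606   5.5551 -16.6123] w [  1.9401   6.2006 -27.3067] n 4 
row/n: [ 0.0005  0.0017 -0.0052  0.0027  0.0086 -0.0379]  total: [ 0.002   0.0069 -0.0208  0.0108  0.0344 -0.1517]
```

>>> {"method": "play_rows", "body": {"deltas": [[0.001,0.0017,0,0.0014,0.0115,-0.01],[0.001,0.0017,0,0.0014,0.0115,-0.01],[0.001,0.0017,0,0.0014,0.0115,-0.01],[0,0,0,0.0014,0,-0.02],[0,0,0,0.0014,0,-0.02],[0,0,0,0.0014,0,-0.02],[0,0,0,0.0014,0,-0.02],[0,0,0,0,0,-0.02],[0,0,0,0,0,-0.02],[0,0,0,0,0,0]]}}

```text
clock: 10.2
tool_pos: [0.5806, 0.1872, 0.1761]
orientation: [179.2, 25.6, 178.5]
force: [0.5, 0.1, -0.5]
opening: 0.037
gripper_force: 30.0
```

```bash
python3 p.py 565 191.4 140 -1.5 25 1
```

```text
G [565.8836 187.0883 206.7426]
t 10.2 pos [0.5806 0.1872 0.1761] q [  43.1121    3.0451  -46.5179   40.6135  -26.8181 -168.9333] F [ 0.4915  0.088  -0.5342] open 0.03701879226193803 30.00027447938919
d [ -1.2411   3.8316 -66.9097] w [-0.7409  0.665  -0.3257] n 2 
row/n: [-0.0008  0.0024 -0.0418 -0.0021  0.0018 -0.0009]  total: [-0.0016  0.0048 -0.0836 -0.0041  0.0037 -0.0018]
```

>>> {"method": "play_rows", "body": {"deltas": [[0,0.002,0,0,0,0.02],[0,0.002,0,0,0,0.027],[0,0,-0.02,0,0,0],[0,0,-0.03,0,0,0],[0,0,0,0,0,0]]}}

```text
clock: 10.7
tool_pos: [0.5792, 0.1884, 0.1334]
orientation: [179.4, 25.5, -172.9]
force: [1.2, -2.7, -0.1]
opening: 0.037
gripper_force: 30.0
```

```bash
python3 p.py 565 188 129 7 25 1
```

```text
G [564.7531 186.2307 164.0908]
t 10.7 pos [0.5792 0.1884 0.1334] q [  36.8602    5.1504  -52.8169   52.317   -14.9154 -168.5689] F [ 1.2235 -2.717  -0.0634] open 0.036998232933075303 29.99922752380371
d [  0.0402   1.329  -35.2156] w [-0.6309  0.4112 -0.4056] n 1 
row/n: [ 0.0001  0.0017 -0.044  -0.0035  0.0023 -0.0023]  total: [ 0.0001  0.0017 -0.044  -0.0035  0.0023 -0.0023]
```

I'm near joint limits here (j6 ≈ -169°), so I'll fit a quick kinematic model from the logged poses and plan with that.

```bash
cat > kin.py <<'E'
import numpy as np
from scipy.spatial.transform import Rotation as R
from scipy.optimize import least_squares
LO=np.array([-176.03,-82.01,-58.28,-173.87,-174.79,-173.66]);HI=np.array([176.03,121.73,71.71,95.51,-.11,173.66])
D=[([-52.5353,20.5849,.6404,-.0172,-70.1359,-16.5067],[241.2,-629.9,213.8],[179.9,0,-159.05]),
([-12.1426,10.9983,-12.9105,-37.6502,-70.2494,13.7008],[498,-33.1,175.2],[180,35.1,-102.9]),
([-14.1679,23.0029,-18.61,-42.7944,-57.4249,27.7852],[497.2,-40.4,27.5],[-179.8,34.9,-103]),
([-12.0271,25.1626,-19.3712,-44.7103,-54.4744,28.9663],[502.2,-18,2.2],[-179.9,34.9,-102.8]),
([26.8674,-4.8854,-51.4691,14.4474,-13.3168,-103.5417],[539.9,40.2,158.9],[-176.4,30.5,-152.5]),
([34.0359,-.2129,-54.3726,50.3073,-9.0505,-145.5755],[577.8,185.5,175.8],[-176.3,30.6,-152.4]),
([43.1121,3.0451,-46.5179,40.6135,-26.8181,-168.9333],[580.6,187.2,176.1],[179.2,25.6,178.5]),
([36.8602,5.1504,-52.8169,52.317,-14.9154,-168.5689],[579.2,188.4,133.4],[179.4,25.5,-172.9])]
def fk(q,p,s=1):
    r=lambda a,t:R.from_euler(a,t,degrees=True)
    A=r("z",q[0]);P=A.apply(p[0:3]);A=A*r("y",q[1]);P=P+A.apply([p[3],0,p[4]])
    A=A*r("y",-q[2]);P=P+A.apply([p[5],0,p[6]]);A=A*r("x",s*q[3])*r("y",-q[4])*r("x",-q[5])
    P=P+A.apply([p[7],0,0])
    return P,A
def tool(q,p,s=1):
    P,A=fk(q,p,s); return P,A*R.from_matrix(M(p[8]))
def M(a): # tool z = link x, rolled by a
    z=np.array([1,0,0]);y=np.array([0,np.cos(a),np.sin(a)]);return np.c_[np.cross(y,z),y,z]
def res(p,s):
    o=[]
    for q,t,e in D:
        P,A=tool(q,p,s); o+=list(P-t); o+=list((A*R.from_euler("xyz",e,degrees=True).inv()).as_rotvec()*200)
    return np.array(o)
def fit():
    best=None
    for s in(1,-1):
      for a in(0,1.57,3.14,-1.57):
       for y in(0,-200,200):
        f=least_squares(res,[0,y,300,0,400,400,0,200,a],args=(s,))
        if best is None or f.cost<best[0]: best=(f.cost,f.x,s)
    return best
def ik(G,h,t,flip,p,s,S=34,q0=None):
    h,t=np.radians([h,t]); zz=np.array([np.sin(t)*np.cos(h),np.sin(t)*np.sin(h),-np.cos(t)])
    f=-1 if flip else 1; yy=f*np.array([np.sin(h),-np.cos(h),0]); T=R.from_matrix(np.c_[np.cross(yy,zz),yy,zz]); X=np.array(G)+S*zz
    def e(q):
        P,A=tool(q,p,s); return np.r_[P-X,(A*T.inv()).as_rotvec()*200]
    sols=[]
    rng=np.random.default_rng(0)
    for i in range(25):
        x0=q0 if q0 is not None and i==0 else np.array([rng.uniform(-40,90),rng.uniform(-20,60),rng.uniform(-50,20),rng.uniform(-150,90),rng.uniform(-100,-5),rng.uniform(-170,170)])
        g=least_squares(e,x0,bounds=(LO,HI))
        if g.cost<1 and not any(np.abs(g.x-k).max()<1 for k in sols): sols.append(g.x)
    return sols
E
python3 - <<'E'
from kin import *
np.set_printoptions(precision=2,suppress=True)
c,p,s=fit(); print(c,p,s); np.save("p.npy",np.r_[p,s])
print(np.abs(res(p,s)).max())
for n,a in {"ins35":([617,189,112],-1.5,35),"ins25":([617,189,112],-1.5,25),"ins25h-15":([617,189,112],-15,25),"ins15":([612,189,112],-1.5,15),"pre25":([565,191,130],-1.5,25),"b35":([532,431.5,89],-30.6,35),"b15":([532,431.5,89],-30.6,15)}.items():
  for fl in(0,1): print(n,fl,*[np.round(k,0) for k in ik(*a,fl,p,s)])
E
```

```text
21164.090389986013 [-143.72 -147.65  396.09  324.65  347.21  319.07   -0.39  379.98   -1.57] -1
96.00829517631979
ins35 0 [ 44.  14. -41.  71. -25. -18.]
ins35 1 [ 44.  14. -41.  71. -25. 162.]
ins25 0 [ 39.  15. -30.  33. -30.  23.]
ins25 1 [  39.   15.  -30.   33.  -30. -157.]
ins25h-15 0 [ 42.  17. -25.  34. -39.   9.]
ins25h-15 1 [  42.   17.  -25.   34.  -39. -171.]
ins15 0 [ 36.  18. -16.  13. -45.  45.]
ins15 1 [  36.   18.  -16.   13.  -45. -135.]
pre25 0 [ 44.   9. -41.  40. -28.  11.]
pre25 1 [  44.    9.  -41.   40.  -28. -169.]
b35 0 [ 69.  37.  18.  35. -80. -19.]
b35 1 [ 69.  37.  18.  35. -80. 161.]
b15 0 [ 59.  38.  31.  15. -82.  -2.]
b15 1
```

```bash
python3 - <<'E'
import kin; from kin import *
np.set_printoptions(precision=1,suppress=True)
for s in (1,-1):
  for q,t,e in D:
    _,A=tool(q,np.r_[np.zeros(8),-1.5708],s); print(s,np.degrees((A.inv()*R.from_euler("xyz",e,degrees=True)).as_rotvec()), end=" ")
  print()
# general POE-like position fit: add tool xy offset, forearm y, fixed base offset
def r2(v,s):
    o=[]
    for q,t,e in D:
        P,A=tool(q,np.r_[v[:8],-1.5708],s); o+=list(P+A.apply([v[8],v[9],0])+[v[10],v[11],0]-t)
    return np.array(o)
for s in(1,-1):
    f=least_squares(r2,[0,-150,400,0,350,350,0,200,0,0,0,0],args=(s,)); print(s,f.cost,f.x,np.abs(f.fun).max())
E
```

```text
1 [-0. -0.  0.] 1 [ 16.8 -68.8  25.5] 1 [ 33.6 -63.8  46.1] 1 [ 35.3 -63.6  52. ] 1 [  6.4  -1.6 -28.1] 1 [  8.9 -13.1 -99.4] 1 [  7.1 -35.9 -72.5] 1 [   5.4  -26.5 -101.1] 
-1 [-0. -0.  0.] -1 [ 0. -0. -0.] -1 [-0.  0.  0.] -1 [0.1 0.  0. ] -1 [-0. -0. -0.] -1 [-0. -0. -0.] -1 [ 0.  0. -0.] -1 [ 0.1 -0.   0. ] 
1 15795.354180519216 [ 223.2   95.6    1.2  545.7 -913.6 -212.7  600.1 -611.2   -0.8   19.6
 -144.3 -334.7] 77.02735109169706
-1 8963.833929597044 [-240.5  282.5 1536.3  370.4  475.3  193.9  -61.  1545.3  604.1  524.8
  491.7 -724.7] 73.8834417186985
```

```bash
python3 - <<'E'
from kin import *
np.set_printoptions(precision=1,suppress=True)
def pos(q,v):
    r=lambda a,t:R.from_euler(a,t,degrees=True)
    A=r("z",q[0]);P=A.apply(v[0:3]);A=A*r("y",q[1]);P=P+A.apply([v[3],0,v[4]])
    A=A*r("y",-q[2]);P=P+A.apply([v[5],0,v[6]]);A=A*r("x",-q[3]);P=P+A.apply([0,v[7],v[8]]);A=A*r("y",-q[4]);P=P+A.apply([v[9],0,v[10]])
    return P
def r3(v): return np.concatenate([pos(q,v)-t for q,t,e in D]+[(v-[0,0,300,0,300,300,0,0,0,200,0])*.002])
f=least_squares(r3,[0,-100,300,0,350,350,0,0,0,200,0.]); print(f.cost,f.x); print(f.fun[:24].reshape(-1,3))
# drop the last ones
for drop in range(8):
    DD=[D[i] for i in range(8) if i!=drop]
    g=least_squares(lambda v:np.concatenate([pos(q,v)-t for q,t,e in DD]+[(v-[0,0,300,0,300,300,0,0,0,200,0])*.002]),f.x); print(drop,g.cost,g.x)
E
```

```text
0.4047026039042819 [  -0.1    0.   198.9   -0.1  601.3  463.6    0.3 -191.8   -0.2  389.9
    0.2]
[[ 0.  0. -0.]
 [-0.  0.  0.]
 [ 0.  0. -0.]
 [-0. -0.  0.]
 [ 0. -0. -0.]
 [-0. -0.  0.]
 [-0.  0. -0.]
 [ 0.  0.  0.]]
0 0.4045145721012888 [  -0.1    0.   198.9   -0.1  601.3  463.6    0.2 -191.8   -0.2  389.9
    0.2]
1 0.40410432919061456 [  -0.2    0.   198.8    0.   601.5  463.7    0.2 -191.8   -0.1  390.
    0.1]
2 0.4035760760701828 [  -0.2    0.   198.9   -0.1  601.3  463.7    0.3 -191.8   -0.3  389.9
    0.2]
3 0.4036543059949199 [  -0.    -0.   198.9   -0.2  601.2  463.6    0.3 -191.8   -0.3  389.9
    0.3]
4 0.40384382323633156 [  -0.1   -0.   199.    -0.1  601.3  463.6    0.3 -191.8   -0.2  389.9
    0.2]
5 0.4028685748365291 [  -0.1   -0.   198.9   -0.2  601.2  463.6    0.4 -191.8   -0.3  389.8
    0.3]
6 0.4045631668946854 [  -0.1    0.   198.9   -0.2  601.2  463.6    0.3 -191.8   -0.3  389.9
    0.2]
7 0.40424943546107595 [  -0.1    0.   198.9   -0.2  601.3  463.6    0.3 -191.8   -0.2  389.9
    0.2]
```

```bash
cat >> kin.py <<'E'
V=[0,0,199,0,601.3,463.6,0,-191.8,0,389.9,0]
def tool(q,p=None,s=None):
    r=lambda a,t:R.from_euler(a,t,degrees=True); v=V
    A=r("z",q[0]);P=A.apply(v[0:3]);A=A*r("y",q[1]);P=P+A.apply([v[3],0,v[4]])
    A=A*r("y",-q[2]);P=P+A.apply([v[5],0,v[6]]);A=A*r("x",-q[3]);P=P+A.apply([0,v[7],v[8]]);A=A*r("y",-q[4]);P=P+A.apply([v[9],0,v[10]])
    return P,A*r("x",-q[5])*R.from_matrix(M(-1.5708))
E
python3 - <<'E'
from kin import *
q0=np.array([36.9,5.2,-52.8,52.3,-14.9,-168.6])
for n,a in {"ins35":([617,189,112],-1.5,35),"ins25":([617,189,112],-1.5,25),"ins25h-20":([617,189,112],-20,25),"ins15":([612,189,112],-1.5,15),"pre25":([565,191,130],-1.5,25),"pre15":([565,191,130],-1.5,15),"b35":([532,431.5,89],-30.6,35),"b25":([532,431.5,89],-30.6,25),"b25rev":([555,418,89],149.4,25)}.items():
  for fl in(0,1): print(n,fl,*[np.round(k).astype(int).tolist() for k in ik(*a,fl,None,None,q0=q0)])
E
```

```text
ins35 0
ins35 1
ins25 0 [24, 14, -53, 86, -11, -19]
ins25 1 [24, 14, -53, 86, -11, 161]
ins25h-20 0 [37, 16, -47, 61, -24, -23]
ins25h-20 1 [37, 16, -47, 61, -24, 157]
ins15 0 [39, 17, -33, 20, -29, 33]
ins15 1 [39, 17, -33, 20, -29, -147]
pre25 0 [32, 9, -56, 74, -14, -14]
pre25 1 [32, 9, -56, 74, -14, 166]
pre15 0 [43, 12, -38, 21, -31, 29]
pre15 1 [43, 12, -38, 21, -31, -151]
b35 0 [67, 29, -35, 53, -46, -52]
b35 1 [67, 29, -35, 53, -46, 128]
b25 0 [65, 27, -29, 38, -43, -36]
b25 1 [65, 27, -29, 38, -43, 144]
b25rev 0 [40, 37, 11, -24, -75, -152]
b25rev 1 [40, 37, 11, -24, -75, 28]
```

```bash
python3 - <<'E'
from kin import *
for n,a,fl in (("place15",([536,192,135],-1.5,15),1),("place15hi",([540,192,200],-1.5,15),1),("place20",([536,192,135],-1.5,20),1),("re15",([521,192,118],-1.5,15),0),("re15-hi",([521,192,190],-1.5,15),0),("re10",([521,192,118],-1.5,10),0),("re20",([521,192,118],-1.5,20),0),("ins20",([611,190,116],-1.5,20),0),("ins15",([611,190,116],-1.5,15),0),("b15",([525,435,84],-30.6,15),0),("b15up",([525,435,190],-30.6,15),0),("mid",([560,300,220],-15,15),0)):
   print(n,fl,*[np.round(k).astype(int).tolist() for k in ik(*a,fl,None,None)])
E
python3 p.py 550 190 190 -1.5 15 1
```

```text
place15 1 [45, 10, -41, 22, -31, -154]
place15hi 1 [46, 6, -34, 17, -41, -149]
place20 1 [44, 8, -49, 39, -23, -170]
re15 0 [46, 10, -44, 24, -28, 22]
re15-hi 0 [47, 5, -37, 18, -40, 28]
re10 0 [45, 12, -37, 13, -35, 34]
re20 0 [44, 8, -54, 46, -20, 3]
ins20 0 [38, 15, -43, 38, -21, 16]
ins15 0 [39, 17, -33, 20, -30, 33]
b15 0 [63, 27, -22, 22, -44, -20]
b15up 0 [63, 22, -14, 18, -56, -14]
mid 0 [53, 13, -23, 18, -50, 11]
G [564.7531 186.2307 164.0908]
t 10.7 pos [0.5792 0.1884 0.1334] q [  36.8602    5.1504  -52.8169   52.317   -14.9154 -168.5689] F [ 1.2235 -2.717  -0.0634] open 0.036998232933075303 29.99922752380371
d [-20.4249   1.3475  23.7574] w [-1.1136 10.4539 -8.8305] n 2 
row/n: [-0.0128  0.0008  0.0148 -0.0031  0.029  -0.0245]  total: [-0.0255  0.0017  0.0297 -0.0062  0.0581 -0.0491]
```

Everything is reachable at 15° tilt. I'll put box a on the landing at 15°, then regrasp it at its tail with the wrist half-turned (j6 near +22°).

>>> {"method": "play_rows", "body": {"deltas": [[0,0,0.015,-0.001,0.0145,0],[-0.006,0,0.015,-0.001,0.0145,-0.006],[-0.006,0,0,-0.001,0.0145,-0.015],[-0.006,0.001,0,-0.002,0.0145,-0.014],[-0.006,0.001,0,-0.001,0,-0.014],[0,0,0,0,0,0],[0,0,0,0,0,0]]}}

```text
clock: 11.4
tool_pos: [0.5659, 0.1892, 0.1588]
orientation: [179.7, 16.6, 178.1]
force: [-0.2, -0.4, -0.9]
opening: 0.0368
gripper_force: 30.0
```

```bash
python3 p.py 535 192 136 -1.5 15 1
```

```text
G [556.1886 189.2856 191.33  ]
t 11.4 pos [0.5659 0.1892 0.1588] q [  44.3095    6.8391  -35.2819   19.4152  -37.5776 -150.5018] F [-0.2114 -0.3759 -0.9311] open 0.03678640407571822 29.99944657087326
d [-22.123    2.6166 -55.5941] w [-0.2482  1.6381  0.2709] n 2 
row/n: [-0.0138  0.0016 -0.0347 -0.0007  0.0046  0.0008]  total: [-0.0277  0.0033 -0.0695 -0.0014  0.0091  0.0015]
```

>>> {"method": "play_rows", "body": {"deltas": [[-0.014,0.0016,-0.02,0,0.0045,0.0015],[-0.0137,0.0016,-0.03,0,0.0045,0],[0,0,-0.015,0,0,0],[0,0,0,0,0,0],[0,0,0,0,0,0]]}}

```text
clock: 11.9
tool_pos: [0.5442, 0.1909, 0.1065]
orientation: [179.9, 15.1, 178.3]
force: [0.9, -0.7, 1.0]
opening: 0.0368
gripper_force: 30.0
```

>>> {"method": "play_rows", "body": {"deltas": [[0,0,-0.0025,0,0,0],[0,0,-0.0025,0,0,0],[0,0,0,0,0,0]]}}

```text
clock: 12.2
tool_pos: [0.5448, 0.1912, 0.103]
orientation: [179.8, 15.1, 178.3]
force: [0.1, -0.5, -0.6]
opening: 0.0367
gripper_force: 30.0
```

```bash
python3 p.py 535 192 136 -1.5 15 1; python3 r.py .09 .13 w6.png
```

```text
G [535.8969 191.3537 135.7859]
t 12.2 pos [0.5448 0.1912 0.103 ] q [  45.1972    9.5241  -40.9647   21.6585  -30.7253 -154.7238] F [ 0.0808 -0.4778 -0.6243] open 0.03672983823391366 29.999382197856903
d [-0.9754  0.5776  0.1934] w [-0.1648  0.138   0.1672] n 1 
row/n: [-0.0012  0.0007  0.0002 -0.0009  0.0008  0.0009]  total: [-0.0012  0.0007  0.0002 -0.0009  0.0008  0.0009]
1125 (537.3911743164062, 190.93202209472656) (36.1723518371582, 22.72035789489746) axis 85.99652466718292 z 0.12537259894559422
```

>>> {"method": "play_rows", "body": {"deltas": [[0,0,-0.0025,0,0,0],[0,0,0,0,0,0]]}}

```text
clock: 12.45
tool_pos: [0.5449, 0.1914, 0.101]
orientation: [179.8, 15.1, 178.3]
force: [-0.1, 0.3, 0.6]
opening: 0.0365
gripper_force: 30.0
```

>>> {"method": "play_rows", "body": {"deltas": [[0,0,-0.0025,0,0,0],[0,0,0,0,0,0]]}}

```text
clock: 12.65
tool_pos: [0.5453, 0.1916, 0.0997]
orientation: [179.8, 15.2, 178.3]
force: [-1.5, 0.1, 6.6]
opening: 0.0368
gripper_force: 30.0
```

>>> {"method": "play_rows", "body": {"deltas": [[0,0,-0.002,0,0,0],[0,0,0,0,0,0]]}}

```text
clock: 12.85
tool_pos: [0.5454, 0.1917, 0.0984]
orientation: [179.8, 15.2, 178.3]
force: [-2.6, -0.9, 8.6]
opening: 0.0368
gripper_force: 30.0
```

>>> {"method": "play_rows", "body": {"deltas": [[0,0,0,0,0,0],[0,0,0,0,0,0],[0,0,0,0,0,0],[0,0,0,0,0,0],[0,0,0.02,0,0,0],[0,0,0.03,0,0,0],[0,0,0.03,0,0,0],[0,0,0.03,0,0,0],[0,0,0.03,0,0,0],[0,0,0,0,0,0]], "gripper": 0.4}}

```text
clock: 13.85
tool_pos: [0.5463, 0.1926, 0.2129]
orientation: [179.6, 15.4, 178.3]
force: [-0.1, 0.5, -1.3]
opening: 0.0616
gripper_force: 0.0
```

```bash
python3 r.py .1 .12 w7.png; python3 p.py 535 192 240 -1.5 0 1
```

```text
1095 (545.9768676757812, 191.66502380371094) (28.032276153564453, 44.71965026855469) axis 178.14977351835188 z 0.11023051609798912
G [536.4529 192.0341 243.6927]
t 13.9 pos [0.5454 0.1919 0.2109] q [  46.0923    2.9554  -30.3107   15.14    -47.1487 -147.1881] F [ 0.2645  0.2574 -0.4874] open 0.061381572188183534 0.0
d [-10.3986   0.0599  -4.8907] w [ 0.1343 15.2548  0.1948] n 2 
row/n: [-0.0065  0.     -0.0031  0.0004  0.0424  0.0005]  total: [-0.013   0.0001 -0.0061  0.0007  0.0847  0.0011]
```

>>> {"method": "play_rows", "body": {"deltas": [[0,0,0,-0.0121,0.0003,0.045],[0,0,0,-0.0121,0.0003,0.045],[0,0,0,-0.0121,0.0003,0.045],[0,0,0,-0.0121,0.0003,0.045],[0,0,0,-0.0121,0.0003,0.045],[0,0,0,-0.0121,0.0003,0.045],[0,0,0,-0.0121,0.0003,0.045],[0,0,0,-0.0121,0.0003,0.045],[0,0,0,-0.0121,0.0003,0.045],[0,0,0,-0.0121,0.0003,0.045]]}}

```text
clock: 14.9
tool_pos: [0.5442, 0.1907, 0.2079]
orientation: [-165.2, 1.6, -97.3]
force: [0.1, 0.3, 0.1]
opening: 0.0613
gripper_force: 0.0
```

>>> {"method": "play_rows", "body": {"deltas": [[0,0,0,-0.0121,0.0003,0.045],[0,0,0,-0.0121,0.0003,0.045],[0,0,0,-0.0121,0.0003,0.045],[0,0,0,-0.0121,0.0003,0.045],[0,0,0,-0.0121,0.0003,0.045],[0,0,0,-0.0121,0.0003,0.045],[0,0,0,-0.0121,0.0003,0.045],[0,0,0,-0.0121,0.0003,0.045],[0,0,0,-0.0121,0.0003,0.045],[0,0,0,-0.0121,0.0003,0.045]]}}

```text
clock: 15.9
tool_pos: [0.5442, 0.1908, 0.2079]
orientation: [-176.9, -14.6, -14.0]
force: [-0.6, -0.4, 1.0]
opening: 0.0616
gripper_force: 0.0
```

```bash
python3 p.py 523 192 160 -1.8 15 0; python3 r.py .1 .12 w8.png
```

```text
G [535.4849 191.0492 240.7341]
t 15.9 pos [0.5442 0.1908 0.2079] q [ 46.0837   3.2377 -30.2935  15.0387 -47.3929  20.9752] F [-0.6447 -0.3687  0.9774] open 0.06156519413735111 0.0
d [-12.4151   0.9736 -80.7157] w [-3.0038 -0.0213 11.4122] n 2 
row/n: [-0.0078  0.0006 -0.0504 -0.0083 -0.0001  0.0317]  total: [-0.0155  0.0012 -0.1009 -0.0167 -0.0001  0.0634]
1513 (546.0138549804688, 191.67857360839844) (34.973114013671875, 50.642513275146484) axis 178.62413181844425 z 0.11043874730134623
```

>>> {"method": "play_rows", "body": {"deltas": [[-0.008,0.0012,-0.03,-0.0084,0,0.0317],[-0.0085,0,-0.04,-0.0083,0,0.0317],[0,0,-0.03,0,0,0],[0,0,-0.03,0,0,0],[0,0,-0.015,0,0,0],[0,0,0,0,0,0],[0,0,0,0,0,0]]}}

```text
clock: 16.65
tool_pos: [0.5314, 0.1919, 0.093]
orientation: [-179.9, -15.0, -2.2]
force: [0.2, 0.1, 0.9]
opening: 0.0619
gripper_force: 0.0
```

```bash
python3 p.py 522 192.3 118 -1.4 15 0
```

```text
G [522.5941 192.1561 125.7921]
t 16.65 pos [0.5314 0.1919 0.093 ] q [ 46.255    9.2923 -43.3925  23.2455 -29.1461  21.9511] F [0.1819 0.1465 0.8779] open 0.06188065805842372 0.0
d [-0.5981  0.1854 -7.7934] w [-0.1427  0.0127  0.8021] n 1 
row/n: [-0.0007  0.0002 -0.0097 -0.0008  0.0001  0.0045]  total: [-0.0007  0.0002 -0.0097 -0.0008  0.0001  0.0045]
```

>>> {"method": "play_rows", "body": {"deltas": [[-0.0007,0,-0.006,0,0,0.0045],[0,0,-0.0037,0,0,0],[0,0,0,0,0,0]]}}

```text
clock: 16.95
tool_pos: [0.5313, 0.1925, 0.086]
orientation: [-179.8, -15.1, -1.4]
force: [-0.6, 0.6, 1.8]
opening: 0.061
gripper_force: 0.9
```

>>> {"method": "play_rows", "body": {"deltas": [[0,0,0,0,0,0],[0,0,0,0,0,0],[0,0,0,0,0,0],[0,0,0,0,0,0],[0,0,0,0,0,0]], "gripper": -1}}

```text
clock: 17.45
tool_pos: [0.5312, 0.1923, 0.0858]
orientation: [-179.8, -15.1, -1.4]
force: [0.2, -1.5, 5.7]
opening: 0.0367
gripper_force: 31.0
```

```bash
python3 p.py 560 191.5 124 -1.5 15 0
```

```text
G [522.3394 192.4012 118.6378]
t 17.45 pos [0.5312 0.1923 0.0858] q [ 46.0321   9.7502 -44.3028  24.1261 -27.5544  21.9855] F [ 0.2347 -1.454   5.7043] open 0.03668325090367132 30.991732659749687
d [37.613  -1.0404  5.3501] w [-0.1902  0.082  -0.1965] n 1 
row/n: [ 0.047  -0.0013  0.0067 -0.0011  0.0005 -0.0011]  total: [ 0.047  -0.0013  0.0067 -0.0011  0.0005 -0.0011]
```

>>> {"method": "play_rows", "body": {"deltas": [[0,0,0.007,0,0,0],[0.012,0,0,0,0,0],[0.019,-0.0005,0,0,0,0],[0.019,-0.0005,0,0,0,0],[0.019,-0.0005,0,0,0,0],[0.012,-0.0005,0,0,0,0],[0,0,0,0,0,0]]}}

```text
clock: 18.15
tool_pos: [0.5963, 0.1902, 0.0902]
orientation: [-179.9, -15.0, -1.4]
force: [-1.6, 0.3, -2.8]
opening: 0.0368
gripper_force: 30.0
```

```bash
python3 p.py 609 190.2 119 -1.5 15 0
```

```text
G [587.5188 190.3237 123.0074]
t 18.15 pos [0.5963 0.1902 0.0902] q [ 40.9684  14.6653 -35.5238  20.1305 -30.0777  31.0328] F [-1.563   0.2608 -2.8447] open 0.036826801448012404 29.99313622713089
d [21.4891 -0.2189 -4.0048] w [-0.1301 -0.0145 -0.1342] n 1 
row/n: [ 0.0269 -0.0003 -0.005  -0.0007 -0.0001 -0.0007]  total: [ 0.0269 -0.0003 -0.005  -0.0007 -0.0001 -0.0007]
```

Flap contact force is small and the box is entering. I'll move the remaining 21 mm in small steps.

>>> {"method": "play_rows", "body": {"deltas": [[0.009,0,0,0,0,0],[0.009,0,-0.0025,0,0,0],[0,0,0,0,0,0]]}}

```text
clock: 18.45
tool_pos: [0.6108, 0.1908, 0.0889]
orientation: [-179.8, -15.1, -1.3]
force: [-1.0, 0.1, -2.2]
opening: 0.0365
gripper_force: 30.0
```

>>> {"method": "play_rows", "body": {"deltas": [[0.0045,0,-0.0025,0,0,0],[0.0045,0,0,0,0,0],[0,0,0,0,0,0]]}}

```text
clock: 18.75
tool_pos: [0.6174, 0.1905, 0.0869]
orientation: [-179.8, -15.0, -1.4]
force: [-1.5, -0.8, -0.7]
opening: 0.037
gripper_force: 30.1
```

```bash
python3 p.py 611 190.2 118 -1.5 15 0
```

```text
G [608.5411 190.5622 119.7506]
t 18.75 pos [0.6174 0.1905 0.0869] q [ 39.5483  16.5384 -33.1003  19.4474 -30.2275  33.1334] F [-1.544  -0.84   -0.7116] open 0.03699747126874342 30.051320388447493
d [ 2.4405 -0.481  -1.7549] w [-0.157   0.0312 -0.1878] n 1 
row/n: [ 0.0031 -0.0006 -0.0022 -0.0009  0.0002 -0.001 ]  total: [ 0.0031 -0.0006 -0.0022 -0.0009  0.0002 -0.001 ]
```

>>> {"method": "play_rows", "body": {"deltas": [[0.004,0,-0.002,0,0,0],[0,0,0,0,0,0]]}}

```text
clock: 18.95
tool_pos: [0.6183, 0.1893, 0.0839]
orientation: [-180.0, -14.8, -1.4]
force: [-8.3, 0.5, -2.8]
opening: 0.0366
gripper_force: 34.5
```

>>> {"method": "play_rows", "body": {"deltas": [[0.003,0,-0.002,0,0,0],[0,0,0,0,0,0]]}}

```text
clock: 19.15
tool_pos: [0.619, 0.1884, 0.0813]
orientation: [180.0, -14.7, -1.4]
force: [-16.2, 2.4, -1.5]
opening: 0.0369
gripper_force: 38.2
```

>>> {"method": "play_rows", "body": {"deltas": [[0.003,0,0,0,0,0],[0,0,0,0,0,0]]}}

```text
clock: 19.35
tool_pos: [0.6193, 0.188, 0.0805]
orientation: [179.9, -14.5, -1.4]
force: [-30.5, 6.6, 3.3]
opening: 0.0367
gripper_force: 47.0
```

The fingers touch the roof edge at G ≈ 610 mm. I'll back off 5 mm and release to about 46 mm.

>>> {"method": "play_rows", "body": {"deltas": [[-0.007,0,0.001,0,0,0],[0,0,0,0,0,0]]}}

```text
clock: 19.55
tool_pos: [0.6183, 0.1902, 0.0841]
orientation: [-179.9, -15.0, -1.3]
force: [-9.9, 3.1, -1.3]
opening: 0.0368
gripper_force: 34.8
```

>>> {"method": "play_rows", "body": {"deltas": [[0,0,0,0,0,0],[0,0,0,0,0,0],[0,0,0,0,0,0],[0,0,0,0,0,0],[0,0,0,0,0,0]], "gripper": 0.08}}

```text
clock: 20.05
tool_pos: [0.6184, 0.1895, 0.0837]
orientation: [-179.9, -14.9, -1.4]
force: [-8.1, -0.7, -1.8]
opening: 0.0471
gripper_force: 4.3
```

```bash
python3 r.py .04 .12 w9.png;python3 p.py 609 190.2 118 -1.5 15 0; python3 - <<'E'
from h import *
im,d,P=cloud("wrist"); cv2.imwrite("pics/w10.png",cv2.resize(im[150:330,140:370],(740,580)))
E
```

```text
G [609.6306 189.6376 116.5904]
t 20.1 pos [0.6184 0.1895 0.0837] q [ 39.3817  16.8753 -33.0992  19.4898 -30.0102  33.1736] F [-8.7462  0.3206 -2.6974] open 0.047656408509459784 4.3313004076480865
d [-0.5806  0.4923  1.4234] w [-0.0852 -0.088  -0.139 ] n 1 
row/n: [-0.0007  0.0006  0.0018 -0.0005 -0.0005 -0.0008]  total: [-0.0007  0.0006  0.0018 -0.0005 -0.0005 -0.0008]Traceback (most recent call last):
  File "r.py", line 6, in <module>
    n_,l,st,_=cv2.connectedComponentsWithStats(m.astype(np.uint8)); k=[int(i) for i in range(1,n_) if abs(st[i,0]+st[i,2]/2-256)<60]; m=l==max(k,key=lambda i:st[i,4])
                                                                                                                                           ~~~^^^^^^^^^^^^^^^^^^^^^^^^
ValueError: max() iterable argument is empty
```

View pics/w10.png

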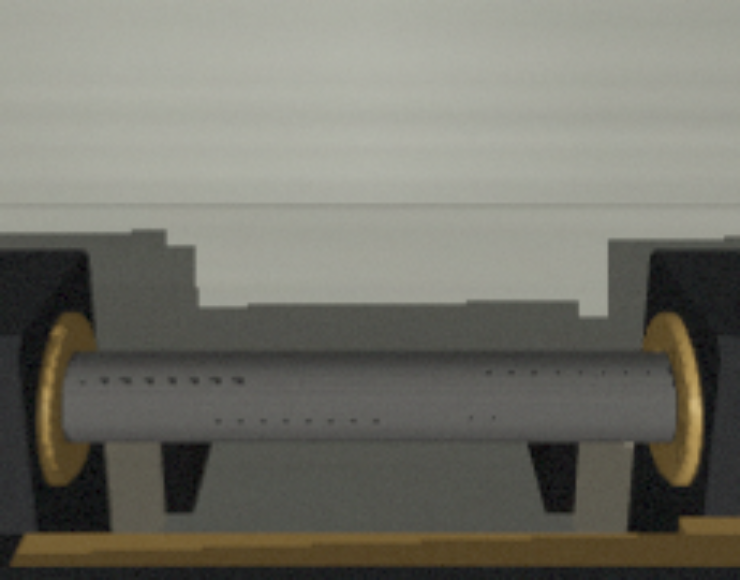

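Looking over the roof, the crop shows bare landing between the fingers (185 and 555, 480) and no red, so box a is past them. Closing the fingers will show whether it is still between them.

>>> {"method": "play_rows", "body": {"deltas": [[-0.004,0,0,0,0,0],[0,0,0,0,0,0],[0,0,0,0,0,0],[0,0,0,0,0,0],[0,0,0,0,0,0],[0,0,0,0,0,0],[0,0,0,0,0,0]], "gripper": -1}}

```text
clock: 20.85
tool_pos: [0.6167, 0.1905, 0.0847]
orientation: [-179.8, -15.1, -1.4]
force: [-0.0, -1.3, 0.4]
opening: 0.0012
gripper_force: 1.7
```

Fully closed, so box a has dropped inside. Withdraw and lift, then on to box b.

>>> {"method": "play_rows", "body": {"deltas": [[-0.03,0,0.001,0,0,0],[-0.045,0,0.01,0,0,0],[0,0,0.05,0,0,0],[0,0,0.05,0,0,0],[0,0,0,0,0,0]], "gripper": 0.4}}

```text
clock: 21.35
tool_pos: [0.5592, 0.1934, 0.1799]
orientation: [-179.4, -15.5, -1.3]
force: [0.0, -0.1, 0.1]
opening: 0.0362
gripper_force: 0.0
```

```bash
python3 p.py 524.3 436.2 170 -30.6 15 0; python3 - <<'E'
from h import *
im,d,P=cloud("top"); hsv=cv2.cvtColor(im,cv2.COLOR_BGR2HSV)
red=((hsv[...,0]<8)|(hsv[...,0]>172))&(hsv[...,1]>140)
print("red near safe",(red&(P[...,0]>.48)&(P[...,0]<.76)&(P[...,1]>.1)&(P[...,1]<.27)).sum())
E
```

```text
G [550.1365 193.2676 212.6765]
t 21.35 pos [0.5592 0.1934 0.1799] q [ 44.7941   5.6234 -32.1232  16.0938 -42.1003  32.9257] F [ 0.022  -0.0838  0.0918] open 0.03615949997151656 0.0
d [-27.3555 238.329  -42.7568] w [ -0.3906   0.642  -29.4126] n 6 
row/n: [-0.0057  0.0497 -0.0089 -0.0004  0.0006 -0.0272]  total: [-0.0342  0.2979 -0.0534 -0.0022  0.0036 -0.1634]
red near safe 0
```

>>> {"method": "play_rows", "body": {"deltas": [[-0.0043,0.0372,0,0,0,-0.0204],[-0.0043,0.0372,0,0,0,-0.0204],[-0.0043,0.0372,0,0,0,-0.0204],[-0.0043,0.0372,0,0,0,-0.0204],[-0.0043,0.0372,0,0,0,-0.0204],[-0.0043,0.0372,0,0,0,-0.0204],[-0.0043,0.0372,-0.01,0,0,-0.0204],[-0.0043,0.0372,-0.01,0,0,-0.0204],[0,0,0,0,0,0]]}}

```text
clock: 22.3
tool_pos: [0.5284, 0.4316, 0.1543]
orientation: [-180.0, -15.1, -30.6]
force: [0.6, -0.1, -0.8]
opening: 0.0615
gripper_force: 0.0
```

```bash
python3 r.py .07 .09 w11.png; python3 p.py 524.3 436.2 110 -30.6 15 0
```

```text
1318 (546.344970703125, 425.0785827636719) (27.56112289428711, 43.782466888427734) axis 150.24892524410765 z 0.0789962467984448
G [520.7936 434.325  187.6588]
t 22.35 pos [0.5284 0.4298 0.1548] q [ 63.6969  21.334  -15.1774  18.1968 -56.0272 -14.8439] F [-0.1243  0.0633 -0.2715] open 0.061580809952781056 0.0
d [  3.4828   1.8951 -77.667 ] w [ 0.0383  0.0393 -0.0132] n 2 
row/n: [ 0.0022  0.0012 -0.0485  0.0001  0.0001 -0.    ]  total: [ 0.0044  0.0024 -0.0971  0.0002  0.0002 -0.0001]
```

>>> {"method": "play_rows", "body": {"deltas": [[0.0052,0.0028,-0.04,0,0,0.003],[0,0,-0.04,0,0,0],[0,0,-0.026,0,0,0],[0,0,-0.01,0,0,0],[0,0,0,0,0,0],[0,0,0,0,0,0]]}}

```text
clock: 22.95
tool_pos: [0.5337, 0.4311, 0.0658]
orientation: [-179.7, -15.1, -30.2]
force: [0.1, -0.7, -0.0]
opening: 0.0613
gripper_force: 0.0
```

```bash
python3 p.py 525 436.6 87 -30 15 0
```

```text
G [526.0225 435.4157  98.5986]
t 22.95 pos [0.5337 0.4311 0.0658] q [ 62.9829  26.2938 -21.46    21.5821 -44.9194 -18.8709] F [ 0.0778 -0.6598 -0.0411] open 0.06126817971639472 0.0
d [ -1.1145   1.0985 -11.6087] w [-0.18    0.1777  0.1298] n 1 
row/n: [-0.0014  0.0014 -0.0145 -0.001   0.001   0.0007]  total: [-0.0014  0.0014 -0.0145 -0.001   0.001   0.0007]
```

>>> {"method": "play_rows", "body": {"deltas": [[-0.0012,0.0012,-0.007,0,0,0],[0,0,-0.005,0,0,0],[0,0,-0.0025,0,0,0],[0,0,0,0,0,0]]}}

```text
clock: 23.35
tool_pos: [0.5325, 0.4324, 0.0542]
orientation: [-179.8, -15.1, -30.2]
force: [-2.6, -0.1, 5.9]
opening: 0.0613
gripper_force: 3.0
```

```bash
python3 p.py 525 436.6 87 -30 15 0
```

```text
G [524.7634 436.6852  87.0361]
t 23.35 pos [0.5325 0.4324 0.0542] q [ 63.0822  27.0101 -22.2442  22.1757 -43.5572 -19.754 ] F [-2.5737 -0.1209  5.8975] open 0.06130412619863351 2.9949756058340427
d [ 0.1331 -0.1653 -0.0497] w [-0.1638  0.1942  0.1023] n 1 
row/n: [ 0.0002 -0.0002 -0.0001 -0.0009  0.0011  0.0006]  total: [ 0.0002 -0.0002 -0.0001 -0.0009  0.0011  0.0006]
```

Light lid contact (6 N), so raise 1 mm and grip.

>>> {"method": "play_rows", "body": {"deltas": [[0,0,0.0018,0,0,0],[0,0,0,0,0,0],[0,0,0,0,0,0],[0,0,0,0,0,0],[0,0,0,0,0,0],[0,0,0,0,0,0]], "gripper": -1}}

```text
clock: 23.95
tool_pos: [0.5323, 0.4318, 0.0545]
orientation: [-179.8, -15.1, -30.2]
force: [-1.1, -0.4, 1.7]
opening: 0.0365
gripper_force: 30.4
```

>>> {"method": "play_rows", "body": {"deltas": [[0,0,0.01,0,0,0],[0,0,0.04,0,0,0],[0,0,0.05,0,0,0],[0,0,0.045,0,0,0],[0,0,0,0,0,0]]}}

```text
clock: 24.45
tool_pos: [0.534, 0.4347, 0.1772]
orientation: [-179.3, -15.1, -30.3]
force: [0.5, 0.2, -1.1]
opening: 0.0372
gripper_force: 30.0
```

```bash
python3 p.py 548 191.8 200 -1.5 15 0
```

```text
G [526.1243 438.734  210.0068]
t 24.45 pos [0.534  0.4347 0.1772] q [ 63.5139  20.4916 -13.2761  17.9349 -57.782  -13.5078] F [ 0.4732  0.2102 -1.0778] open 0.037166322453291115 29.99504417181015
d [  22.808  -243.0863  -10.0227] w [-0.6758  0.2817 28.5754] n 6 
row/n: [ 0.0048 -0.0506 -0.0021 -0.0006  0.0003  0.0265]  total: [ 0.0285 -0.3039 -0.0125 -0.0038  0.0016  0.1588]
```

>>> {"method": "play_rows", "body": {"deltas": [[0.0036,-0.038,0,-0.0005,0,0.0198],[0.0036,-0.038,0,-0.0005,0,0.0198],[0.0036,-0.038,0,-0.0005,0,0.0198],[0.0036,-0.038,0,-0.0005,0,0.0198],[0.0036,-0.038,0,-0.0005,0,0.0198],[0.0036,-0.038,0,-0.0005,0,0.0198],[0.0036,-0.038,0,-0.0005,0,0.0198],[0.0036,-0.038,0,0,0,0.0198],[0,0,0,0,0,0]]}}

```text
clock: 25.35
tool_pos: [0.5544, 0.1852, 0.1705]
orientation: [179.6, -15.2, -1.6]
force: [-0.2, 0.1, -0.4]
opening: 0.0367
gripper_force: 30.0
```

```bash
python3 p.py 550 191.8 127 -1.5 15 0
```

```text
G [545.4858 185.6612 203.305 ]
t 25.35 pos [0.5544 0.1852 0.1705] q [ 44.8138   5.8419 -33.4963  17.053  -41.6475  31.6531] F [-0.1766  0.0549 -0.3965] open 0.03669636800597659 29.994099140167236
d [  4.4152   6.4105 -76.3347] w [0.4222 0.175  0.1931] n 2 
row/n: [ 0.0028  0.004  -0.0477  0.0012  0.0005  0.0005]  total: [ 0.0055  0.008  -0.0954  0.0023  0.001   0.0011]
```

>>> {"method": "play_rows", "body": {"deltas": [[0.0028,0.004,-0.03,0.0012,0,0],[0.0028,0.004,-0.03,0.0012,0,0],[0,0,-0.025,0,0,0],[0,0,-0.01,0,0,0],[0,0,0,0,0,0],[0,0,0,0,0,0]]}}

```text
clock: 25.95
tool_pos: [0.5602, 0.1955, 0.0953]
orientation: [-180.0, -15.3, -1.6]
force: [-0.3, 0.2, 0.1]
opening: 0.0366
gripper_force: 30.0
```

```bash
python3 p.py 587 190.8 124 -1.5 15 0
```

```text
G [551.2468 195.7489 128.087 ]
t 25.95 pos [0.5602 0.1955 0.0953] q [ 44.2597  11.4815 -39.9271  22.3827 -29.7034  25.4717] F [-0.273   0.2127  0.0697] open 0.03657544337032874 29.995189011096954
d [35.6    -4.9433 -4.1285] w [-0.0205  0.2682  0.1118] n 1 
row/n: [ 0.0445 -0.0062 -0.0052 -0.0001  0.0015  0.0006]  total: [ 0.0445 -0.0062 -0.0052 -0.0001  0.0015  0.0006]
```

>>> {"method": "play_rows", "body": {"deltas": [[0.009,-0.0025,-0.005,0,0.0015,0],[0.018,-0.0025,0,0,0,0],[0.0175,0,0,0,0,0],[0.009,0,0,0,0,0],[0.009,0,-0.0025,0,0,0],[0,0,0,0,0,0]]}}

```text
clock: 26.55
tool_pos: [0.6104, 0.191, 0.0882]
orientation: [180.0, -14.9, -1.7]
force: [-0.3, -0.5, -0.8]
opening: 0.0366
gripper_force: 30.0
```

```bash
python3 p.py 608 190.2 118 -1.5 15 0
```

```text
G [601.5942 191.241  121.0604]
t 26.55 pos [0.6104 0.191  0.0882] q [ 40.1425  15.9933 -33.7998  19.8283 -30.4585  31.9106] F [-0.2751 -0.4719 -0.802 ] open 0.0365558139142687 29.99676078557968
d [ 6.4363 -1.0168 -3.0524] w [-0.0002 -0.052   0.1589] n 1 
row/n: [ 0.008  -0.0013 -0.0038 -0.     -0.0003  0.0009]  total: [ 0.008  -0.0013 -0.0038 -0.     -0.0003  0.0009]
```

>>> {"method": "play_rows", "body": {"deltas": [[0.0045,-0.0006,-0.002,0,0,0],[0.005,-0.0006,-0.003,0,0,0],[0,0,0,0,0,0]]}}

```text
clock: 26.85
tool_pos: [0.6176, 0.1901, 0.0842]
orientation: [180.0, -15.0, -1.6]
force: [-0.1, -0.6, -2.1]
opening: 0.0366
gripper_force: 30.0
```

>>> {"method": "play_rows", "body": {"deltas": [[0.0015,0,-0.001,0,0,0],[0,0,0,0,0,0]]}}

```text
clock: 27.05
tool_pos: [0.6182, 0.1899, 0.0834]
orientation: [180.0, -14.9, -1.6]
force: [-1.6, -0.5, -2.8]
opening: 0.0367
gripper_force: 31.0
```

Same position as for box a. Release, then close again as a check.

>>> {"method": "play_rows", "body": {"deltas": [[0,0,0,0,0,0],[0,0,0,0,0,0],[0,0,0,0,0,0],[0,0,0,0,0,0],[0,0,0,0,0,0]], "gripper": 0.08}}

```text
clock: 27.55
tool_pos: [0.6183, 0.1898, 0.0836]
orientation: [180.0, -14.9, -1.6]
force: [-3.7, -0.9, -1.0]
opening: 0.0474
gripper_force: 2.1
```

>>> {"method": "play_rows", "body": {"deltas": [[-0.002,0,0,0,0,0],[0,0,0,0,0,0],[0,0,0,0,0,0],[0,0,0,0,0,0],[0,0,0,0,0,0],[0,0,0,0,0,0],[0,0,0,0,0,0]], "gripper": -1}}

```text
clock: 28.25
tool_pos: [0.6175, 0.1906, 0.0841]
orientation: [-180.0, -15.0, -1.6]
force: [1.8, 2.4, 2.4]
opening: 0.0357
gripper_force: 30.0
```

Box b is still between the fingers (opening 35.7 mm). I'll inchworm it: release, back up 9 mm, regrip the tail, push on and release again.

>>> {"method": "play_rows", "body": {"deltas": [[0,0,0,0,0,0],[0,0,0,0,0,0],[0,0,0,0,0,0],[-0.006,0,0.001,0,0,0],[-0.006,0,0.001,0,0,0],[0,0,0,0,0,0]], "gripper": 0.08}}

```text
clock: 28.85
tool_pos: [0.607, 0.1902, 0.0859]
orientation: [-180.0, -15.0, -1.6]
force: [-0.5, -0.6, 2.8]
opening: 0.0471
gripper_force: 1.4
```

>>> {"method": "play_rows", "body": {"deltas": [[0,0,0,0,0,0],[0,0,0,0,0,0],[0,0,0,0,0,0],[0,0,0,0,0,0],[0,0,0,0,0,0],[0,0,0,0,0,0],[0,0,0,0,0,0]], "gripper": -1}}

```text
clock: 29.55
tool_pos: [0.6077, 0.1903, 0.0857]
orientation: [-180.0, -15.0, -1.6]
force: [-0.5, -0.2, 5.7]
opening: 0.0011
gripper_force: 2.7
```

```bash
python3 p.py 608 190.2 118 -1.5 15 0;  python3 - <<'E'
from h import *
im,d,P=cloud("top"); cv2.imwrite("pics/t2.png",cv2.resize(im[110:250,220:320],(500,600),interpolation=cv2.INTER_CUBIC)); im,d,P=cloud("scene");cv2.imwrite("pics/s2.png",im[140:260,180:340])
a=cv2.imread("pics/t2.png"); b=cv2.resize(cv2.imread("pics/s2.png"),(300,225)); c=np.zeros((600,800,3),np.uint8); c[:,:500]=a; c[:225,500:]=b; cv2.imwrite("pics/ts.png",c)
E
```

```text
G [598.9433 190.5303 118.5468]
t 29.55 pos [0.6077 0.1903 0.0857] q [ 40.2224  15.9144 -34.4833  20.2512 -29.855   31.394 ] F [-0.4687 -0.157   5.7452] open 0.0011086597275187262 2.6556713366881013
d [ 9.0596 -0.3251 -0.546 ] w [-0.0234 -0.0043  0.121 ] n 1 
row/n: [ 0.0113 -0.0004 -0.0007 -0.0001 -0.      0.0007]  total: [ 0.0113 -0.0004 -0.0007 -0.0001 -0.      0.0007]
```

View pics/ts.png

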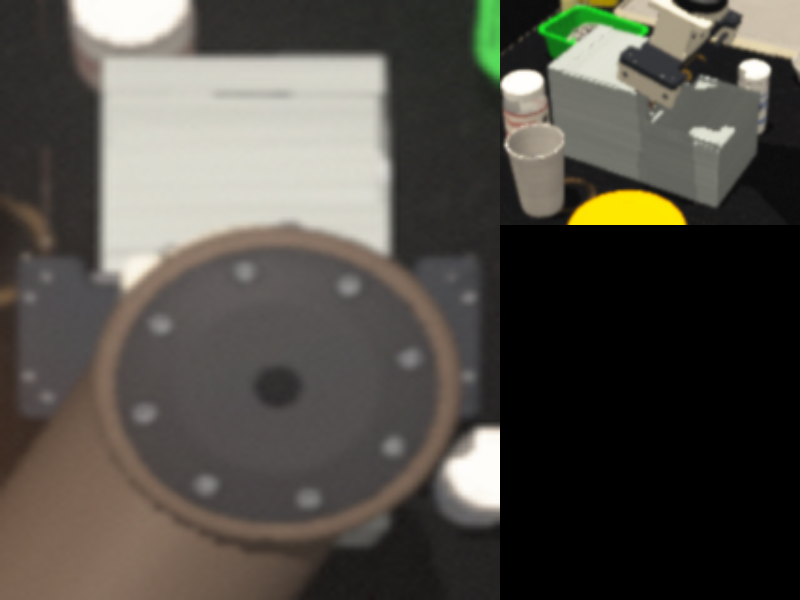

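The arm hides the mouth, but the fingers now close completely, so box b is ahead of them or has already dropped. I'll push forward with closed fingers to be sure it goes in.

>>> {"method": "play_rows", "body": {"deltas": [[0.006,0,0.001,0,0,0],[0.005,0,0,0,0,0],[0,0,0,0,0,0]]}}

```text
clock: 29.95
tool_pos: [0.6163, 0.1899, 0.0855]
orientation: [180.0, -14.9, -1.6]
force: [0.2, 0.2, -0.6]
opening: 0.0003
gripper_force: 0.1
```

>>> {"method": "play_rows", "body": {"deltas": [[0.0015,0,-0.006,0,0,0],[0,0,-0.005,0,0,0],[0,0,0,0,0,0]]}}

```text
clock: 30.25
tool_pos: [0.6195, 0.191, 0.0797]
orientation: [-179.9, -15.2, -1.6]
force: [2.0, -4.2, 14.6]
opening: 0.0003
gripper_force: 9.3
```

```bash
python3 p.py 609 190.2 110 -1.5 15 0
```

```text
G [610.6321 191.1703 112.4725]
t 30.25 pos [0.6195 0.191  0.0797] q [ 39.4418  17.1764 -33.7945  20.6615 -28.9616  31.7276] F [ 1.993  -4.2321 14.5649] open 0.00034295101303625 9.306191056966782
d [-1.751  -1.0129 -2.5043] w [-0.0917  0.208   0.0642] n 1 
row/n: [-0.0022 -0.0013 -0.0031 -0.0005  0.0012  0.0004]  total: [-0.0022 -0.0013 -0.0031 -0.0005  0.0012  0.0004]
```

No resistance ahead, and the tips are resting on the lip. Raise, withdraw and look.

>>> {"method": "play_rows", "body": {"deltas": [[0,0,0.008,0,0,0],[-0.02,0,0.008,0,0,0],[-0.05,0,0.005,0,0,0],[-0.03,0,0.04,0,0,0],[-0.02,0,0.05,0,0,0],[0,-0.05,0.05,0,0,0],[0,-0.05,0,0,0,0],[0,-0.05,0,0,0,0],[0,-0.05,0,0,0,0],[0,0,0,0,0,0]]}}

```text
clock: 31.25
tool_pos: [0.5192, 0.0311, 0.2008]
orientation: [-180.0, -14.9, -1.8]
force: [1.0, 0.5, -0.4]
opening: 0.0002
gripper_force: 0.0
```

```bash
python3 - <<'E'
from h import *
print(get_obs()["clock"],get_obs()["tool_pos"])
im,d,P=cloud("top"); 
hsv=cv2.cvtColor(im,cv2.COLOR_BGR2HSV); red=((hsv[...,0]<8)|(hsv[...,0]>172))&(hsv[...,1]>130)
s=(P[...,0]>.48)&(P[...,0]<.76)&(P[...,1]>.1)&(P[...,1]<.27)
print("red",(red&s).sum(), "top rows:",[P[r,268].round(3).tolist() for r in range(172,196,2)])
a=cv2.resize(im[110:250,220:320],(400,560),interpolation=cv2.INTER_CUBIC)
i2,d2,P2=cloud("scene"); b=cv2.resize(i2[145:255,195:335],(400,314),interpolation=cv2.INTER_CUBIC)
c=np.zeros((560,800,3),np.uint8); c[:,:400]=a; c[:314,400:]=b; cv2.imwrite("pics/ts2.png",c)
h2=cv2.cvtColor(i2,cv2.COLOR_BGR2HSV); r2=((h2[...,0]<8)|(h2[...,0]>172))&(h2[...,1]>130)
s2=(P2[...,0]>.45)&(P2[...,0]<.76)&(P2[...,1]>.1)&(P2[...,1]<.27); print("scene red",(r2&s2).sum())
E
```

```text
31.25 [0.51922088 0.03111229 0.20079174]
red 0 top rows: [[0.628, 0.192, 0.139], [0.622, 0.193, 0.143], [0.618, 0.193, 0.142], [0.625, 0.192, 0.093], [0.622, 0.191, 0.085], [0.618, 0.192, 0.083], [0.613, 0.192, 0.084], [0.606, 0.192, 0.092], [0.6, 0.192, 0.097], [0.596, 0.192, 0.092], [0.591, 0.193, 0.096], [0.586, 0.193, 0.097]]
scene red 0
```

View pics/ts2.png

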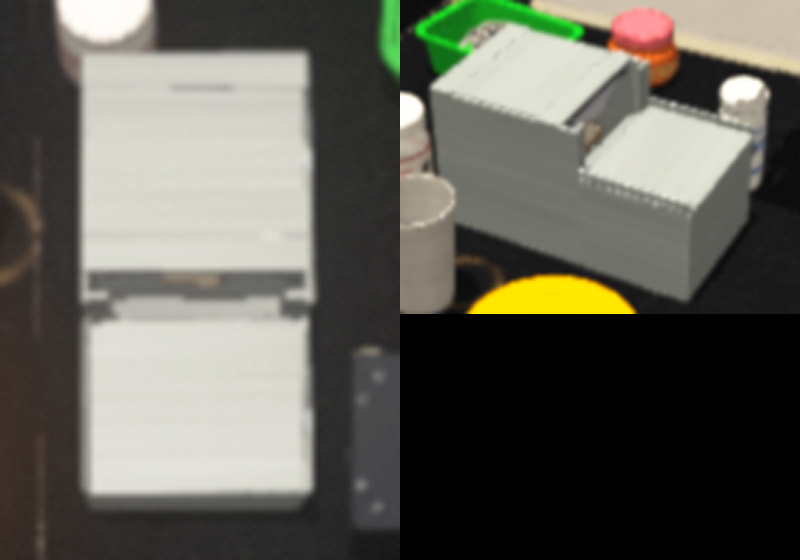

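Both views show a tan end of box b at the mouth: top crop (193,278), scene crop (593,135). It is still pinched between flap and lip. I'll locate it.

```bash
python3 - <<'E'
from h import *
np.set_printoptions(precision=3,suppress=True)
for n in("top","scene"):
    pts=[]
    for k in range(4):
        im,d,P=cloud(n); hsv=cv2.cvtColor(im,cv2.COLOR_BGR2HSV)
        s=(hsv[...,1]>45)&(hsv[...,0]<28)&(P[...,0]>.59)&(P[...,0]<.66)&(P[...,1]>.14)&(P[...,1]<.24)&(P[...,2]>.06)&(P[...,2]<.14)&(d>0)
        pts.append(P[s])
    q=np.concatenate(pts); print(n,len(q)); print(np.percentile(q,[3,25,50,75,97],axis=0) if len(q) else "")
    # flap surface points
    s=(P[...,0]>.6)&(P[...,0]<.68)&(P[...,1]>.15)&(P[...,1]<.235)&(P[...,2]>.075)&(P[...,2]<.133)&(d>0)
    q=P[s]; 
    for z in range(75,135,8):
        k=q[(q[:,2]>z/1000)&(q[:,2]<(z+8)/1000)]
        if len(k): print(z,len(k),np.percentile(k[:,0],[10,50,90]))
E
```

```text
top 55
[[0.621 0.177 0.081]
 [0.622 0.181 0.083]
 [0.622 0.187 0.085]
 [0.623 0.194 0.087]
 [0.624 0.208 0.093]]
75 44 [0.618 0.62  0.622]
83 193 [0.606 0.613 0.622]
91 88 [0.601 0.603 0.624]
131 5 [0.617 0.617 0.618]
scene 183
[[0.62  0.174 0.081]
 [0.622 0.179 0.087]
 [0.623 0.185 0.091]
 [0.628 0.193 0.092]
 [0.634 0.203 0.094]]
75 11 [0.62  0.622 0.623]
83 73 [0.608 0.614 0.623]
91 57 [0.601 0.621 0.634]
99 10 [0.631 0.632 0.634]
107 21 [0.627 0.629 0.63 ]
115 13 [0.623 0.624 0.626]
123 4 [0.623 0.623 0.624]
131 10 [0.617 0.618 0.618]
```

The tail face sits at x ≈ 622 mm, z 81–94, right at the lip's end (621 mm), with the flap pressing on its top at about 0.4 rad. At 15° tilt my tips passed just above it. At 20° tilt the tips can reach further in and lower, so they should catch the top rear edge and push it off the lip.

```bash
python3 p.py 570 191.4 160 -1.5 18 0; python3 - <<'E'
from kin import *
for a in(([570,191.4,160],-1.5,20),([595,190.5,118],-1.5,20),([615,190,110],-1.5,20),([617,190,107],-1.5,22),([617,190,107],-8,22),([617,190,107],-12,25)): print(a,*[np.round(k).astype(int).tolist() for k in ik(*a,0,None,None)])
E
```

```text
G [512.563   35.6517 234.1336]
t 31.75 pos [0.5213 0.0354 0.2013] q [ 31.594   -2.9167 -36.0816  11.5455 -44.8354  49.4936] F [ 0.6367 -0.0338 -0.8417] open 0.0002554100551881141 0.0
d [ 59.1792 155.7178 -73.6185] w [-0.0735 -3.0613  0.0671] n 5 
row/n: [ 0.0148  0.0389 -0.0184 -0.0001 -0.0034  0.0001]  total: [ 0.074   0.1946 -0.092  -0.0004 -0.017   0.0004]
([570, 191.4, 160], -1.5, 20) [43, 9, -42, 31, -28, 19]
([595, 190.5, 118], -1.5, 20) [39, 14, -45, 39, -21, 14]
([615, 190, 110], -1.5, 20) [38, 16, -43, 40, -20, 15]
([617, 190, 107], -1.5, 22) [34, 15, -48, 56, -15, 2]
([617, 190, 107], -8, 22) [35, 16, -47, 55, -18, -4]
([617, 190, 107], -12, 25) [31, 15, -51, 73, -18, -23]
```

>>> {"method": "play_rows", "body": {"deltas": [[0.01,0.039,0,0,0,0],[0.01,0.039,0,0,0,0],[0.01,0.039,0,0,0,0],[0.01,0.039,0,0,-0.007,0],[0.014,0.038,0,0,-0.007,0],[0.01,0,-0.035,0,-0.007,0],[0.01,0,-0.035,0,-0.007,0],[0,0,-0.02,0,0,0],[0,0,0,0,0,0],[0,0,0,0,0,0]]}}

```text
clock: 32.75
tool_pos: [0.5808, 0.1902, 0.1297]
orientation: [-179.9, -20.0, -1.6]
force: [0.5, -0.5, 0.8]
opening: 0.0005
gripper_force: 0.0
```

```bash
python3 p.py 598 190.5 118 -1.5 20 0
```

```text
G [569.1545 190.4132 161.6965]
t 32.75 pos [0.5808 0.1902 0.1297] q [ 43.1563   8.5814 -42.1771  30.5535 -28.0904  19.4924] F [ 0.4915 -0.4931  0.7649] open 0.0004818730291478665 0.0
d [ 28.8511   0.0441 -43.6941] w [-0.1128 -0.0091  0.0996] n 2 
row/n: [ 0.018   0.     -0.0273 -0.0003 -0.      0.0003]  total: [ 0.0361  0.0001 -0.0546 -0.0006 -0.0001  0.0006]
```

>>> {"method": "play_rows", "body": {"deltas": [[0.012,0,-0.025,0,0,0],[0.012,0,-0.02,0,0,0],[0.012,0,-0.008,0,0,0],[0.008,0,-0.002,0,0,0],[0,0,0,0,0,0]]}}

```text
clock: 33.25
tool_pos: [0.6172, 0.1903, 0.0865]
orientation: [-179.8, -20.1, -1.7]
force: [-0.1, -0.5, 0.4]
opening: 0.0006
gripper_force: 0.0
```

>>> {"method": "play_rows", "body": {"deltas": [[0.006,0,-0.003,0,0,0],[0,0,0,0,0,0]]}}

```text
clock: 33.45
tool_pos: [0.6212, 0.1903, 0.0837]
orientation: [-179.8, -20.1, -1.7]
force: [0.0, 0.3, -0.5]
opening: 0.0005
gripper_force: 0.0
```

```bash
python3 p.py 614 190 110 -1.5 20 0
```

```text
G [609.5111 190.5269 115.6777]
t 33.45 pos [0.6212 0.1903 0.0837] q [ 38.2184  14.9634 -43.0416  38.537  -20.412   15.1323] F [ 0.008   0.2701 -0.4976] open 0.0004595785439230498 0.0
d [ 4.4587 -0.6055 -5.688 ] w [-0.1848  0.0552  0.1203] n 1 
row/n: [ 0.0056 -0.0008 -0.0071 -0.001   0.0003  0.0007]  total: [ 0.0056 -0.0008 -0.0071 -0.001   0.0003  0.0007]
```

>>> {"method": "play_rows", "body": {"deltas": [[0.001,0,-0.004,0,0,0],[0,0,-0.002,0,0,0],[0,0,0,0,0,0]]}}

```text
clock: 33.75
tool_pos: [0.6225, 0.1907, 0.0801]
orientation: [-179.8, -20.2, -1.7]
force: [-0.3, -1.2, 7.7]
opening: 0.0003
gripper_force: 3.4
```

>>> {"method": "play_rows", "body": {"deltas": [[0.003,0,-0.0015,0,0,0],[0.003,0,-0.0005,0,0,0],[0,0,0,0,0,0]]}}

```text
clock: 34.05
tool_pos: [0.6254, 0.1905, 0.0778]
orientation: [-179.8, -20.1, -1.6]
force: [-17.1, 1.8, 13.8]
opening: 0.0004
gripper_force: 22.8
```

>>> {"method": "play_rows", "body": {"deltas": [[0.003,0,-0.001,0,0,0],[0,0,0,0,0,0]]}}

```text
clock: 34.25
tool_pos: [0.6259, 0.1903, 0.0773]
orientation: [-179.8, -20.0, -1.5]
force: [-41.2, 4.1, 30.2]
opening: 0.0005
gripper_force: 41.6
```

```bash
python3 p.py 616 190 108 -1.5 20 0
```

```text
G [614.2726 190.5256 109.2834]
t 34.25 pos [0.6259 0.1903 0.0773] q [ 37.4945  15.7693 -43.2677  40.0951 -19.3584  14.2684] F [-41.156    4.1102  30.172 ] open 0.0004902850739511366 41.581476130813826
d [ 1.7053 -0.6165 -1.2907] w [-0.1551  0.0394 -0.0215] n 1 
row/n: [ 0.0021 -0.0008 -0.0016 -0.0009  0.0002 -0.0001]  total: [ 0.0021 -0.0008 -0.0016 -0.0009  0.0002 -0.0001]
```

>>> {"method": "play_rows", "body": {"deltas": [[-0.006,0,0.005,0,0,0],[-0.03,0,0.01,0,0,0],[-0.05,0,0.01,0,0,0],[-0.01,0,0.05,0,0,0],[0,0,0.05,0,0,0],[0,-0.055,0.02,0,0,0],[0,-0.055,0,0,0,0],[0,-0.055,0,0,0,0],[0,-0.03,0,0,0,0],[0,0,0,0,0,0]]}}

```text
clock: 35.25
tool_pos: [0.551, 0.0313, 0.192]
orientation: [-179.8, -20.0, -1.9]
force: [-0.8, 1.0, 0.2]
opening: 0.0005
gripper_force: 0.0
```

```bash
cat > f.py <<'E'
from h import *
np.set_printoptions(precision=3,suppress=True)
for n in("top","scene"):
    im,d,P=cloud(n); hsv=cv2.cvtColor(im,cv2.COLOR_BGR2HSV)
    r=(P[...,0]>.59)&(P[...,0]<.67)&(P[...,1]>.14)&(P[...,1]<.24)&(P[...,2]>.05)&(P[...,2]<.137)&(d>0)
    s=(hsv[...,1]>45)&(hsv[...,0]<28)&r; q=P[s]
    print(n,len(q)); print(np.percentile(q,[3,50,97],axis=0) if len(q)>3 else "")
    q=P[r&(abs(P[...,1]-.19)<.04)]
    for z in range(75,135,8):
        k=q[(q[:,2]>z/1000)&(q[:,2]<(z+8)/1000)]
        if len(k): print(z,len(k),np.percentile(k[:,0],[10,50,90]))
    if n=="scene": cv2.imwrite("pics/s3.png",cv2.resize(im[145:215,240:310],(600,600),interpolation=cv2.INTER_CUBIC))
E
python3 f.py; python3 -c "
from plant import *; print(get_obs()['joint_pos'],get_obs()['tool_pos'])"
```

```text
top 0

75 12 [0.615 0.617 0.618]
83 185 [0.606 0.612 0.618]
91 224 [0.591 0.598 0.608]
99 24 [0.617 0.619 0.619]
107 32 [0.618 0.618 0.619]
115 35 [0.618 0.619 0.62 ]
131 34 [0.616 0.617 0.618]
scene 0

75 3 [0.62  0.621 0.622]
83 83 [0.607 0.616 0.62 ]
91 118 [0.592 0.599 0.619]
99 29 [0.618 0.619 0.62 ]
107 31 [0.618 0.619 0.621]
115 32 [0.618 0.619 0.621]
123 39 [0.619 0.619 0.621]
131 29 [0.617 0.618 0.619]
[ 30.70359214  -2.10326394 -40.51638621  18.07982709 -35.76577011
  44.30687563] [0.55181488 0.03335222 0.19214141]
```

The flap now stands vertical (x ≈ 619 mm over its whole height), no tan or red shows, and the arm is clear. Handing in.

```bash
python3 -c "
from plant import *; print(close_job())"
```

```text
the job is handed in; nothing more can be done
None
```

Both matchboxes went into the match safe, the depth readings before hand-in showed the flap shut, and the job was handed in at about 35 s. The hand-in gave no verdict, I couldn't see inside the chamber, and I didn't re-measure the tin, bowl, shaker, tumbler and pot.

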